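Put the microscope optics away on their matching pads

ROBOT

A 7-joint arm with a two-finger parallel gripper is mounted at the origin on the work surface. World frame = base frame: x ahead of the robot, y to its left, z up, the work surface at z = 0. Lengths are in m, angles in rad, forces in N, time in s.
With the tool pointing down it reaches from about 0.4 to 0.85 m from the base axis. Payload 10.4 kg.
Tool frame: the origin (TCP) lies on the centre line of the jaws, within the pads' length; the fingertips stand 8 mm ahead of it and the grasp point (between the pads) lies 11 mm behind it; z points along the fingers, y is the direction in which the jaws open and shut (so a half turn about z gives the same grasp; the last joint's range is limited). The gripper opens to 85 mm and grips with 20 to 120 N. Pads are 22 mm wide; open, the fingers measure 114 mm over their backs; the gripper's body (76 mm by 85 mm) begins 54 mm behind the grasp point. The pads swing forward as they close: fully open they stand 13 mm farther back than shut.
Start: joints at [1.134, 0.332, -0.065, 1.46, 0.022, 1.35, -0.088], TCP at [0.251, -0.572, 0.239] pointing down, gripper open.
Joint ranges: [-2.6, 2.6], [-0.5, 2.12], [-1.47, 1.34], [0.16, 2.42], [-1.27, 4.41], [0.06, 2.06], [-2.6, 2.6]. Speed limits (rad/s): [2.22, 2.22, 2.79, 2.79, 3.14, 3.14, 3.14].

INTERFACE

Orientations are given as a unit quaternion [x, y, z, w].
In Python, from workcell import manip gives the robot as it stands.
- The arm moves only by the tool arm_command, never from a script. Its argument "targets" is text: rows parted by semicolons, each of 6 numbers parted by spaces: the shift along the tool's x, y, z in mm, then the turn, a rotation vector about the tool's x, y, z in rad. A call has 1 to 5 rows; each row shifts and turns the commanded pose from where the row before left it, along the tool's axes as they then stand; what a row does not reach is not made up. A row lasts 1/8 s, in which the tool goes at most 62.5 mm and 10.7 degrees, less where a joint would pass 70% of its speed; a pose out of reach is approached as far as the arm can. A call is refused whole if a number of a shift passes 62.5 or a number of a turn 0.188, either way. A call with a gripper value outside its range is refused whole. "grip" is the finger opening in mm, from 0 to 85.4, set as the call begins (left out, the last holds). The fingers move at their own pace and stop on an object; "squeeze" is the grip in N (left out, the last holds). Time passes only in rows, so rows that do not move let the fingers close. It gives the time, the measured TCP pose, the force and the opening at its end, in the units of the state.
- manip.get_obs(): the state, without advancing time (a new reading comes with each control period).
- manip.camera(name): name is "side" or "top" or "wrist"; returns a dict with "frame" (384x512x3 uint8, red, green, blue), "vertical_fov" (degrees; the focal length in pixels is half the picture's height over the tangent of half this angle, whatever the lens; pixels are square), "cx", "cy" (the principal point, pixels), "rvec" (rotation vector, rad) and "tvec" (3), from world to camera coordinates, as OpenCV has them. Camera axes: x right, y down, z forward; pixel columns grow to the right and rows downward; lengths in m; the calibration is good to about 2 mm. The wrist camera is an equidistant fisheye: a pixel r from the principal point sees the ray r / f radians off the axis. A picture is of the moment at which its call begins. There is no depth.
- manip.hand_in(): hands the job in, once; it reports no verdict.
Trained networks look in a picture, given as the dict that the camera call returned (one of the last four; its "shot" number tells which), for a name from the list of things; names that differ only in an ending like _2 or _b are one class to them, and where a whole thing is asked for, a point or a joint stands for the part that bears it (a point fixed in the world has none). Each returns a list of dicts, best first, with "p" (0 to 1); they miss things now and then, are a little off and sometimes report something else, mostly with a low value. They report only what shows in the picture. A call takes as long as a camera call. They do not tell look-alikes from the thing itself.
- manip.search_frame(picture, name): "xyz" ([x, y, z] in m, in the coordinates of the camera as it stood for that picture, good to about 4 mm: the middle of the surface that is visible of it).
The state is a dict: "clock": time; "joint_pos": joint angles; "joint_velocities": joint speeds; "tau": joint torques, N m; "position": TCP position; "ee_rot": TCP orientation; "ft_force": force on the tool from outside, world axes, zero at the start; "torque": the same for the moment, N m; "grip_width": opening from 0.0 (shut) to 1.0 (fully open).
Only numpy, scipy, OpenCV 4.12 (cv2) and the standard library are available. Lean on these libraries where they do the work, as an engineer would, in place of code of your own. Each camera call takes 0.05 s, during which the arm holds its last target.

TASK

The microscope has been stripped for cleaning: put its four loose optical parts (objective, eyepiece, filter cube and filter slider) each on the white storage pad whose dark inlay matches its footprint, upright or flat as it stands now, centred on the inlay and turned to line up with it. Set them down rather than dropping them, tip none over, and leave the oil bottle and the blue slide box where they are.

Things in the scene. Friction and masses are not known exactly. Their poses are not given: they have to be found in the camera images.
- objective_center (a point): microscope objective: bright steel barrel standing on its wide end, 36 mm diameter, 60 mm high; straight sides up to 42 mm, then tapering to a small glass front lens on top. Loose. Point: its centre, 30 mm above its underside; z up; round, so its yaw does not matter.
- eyepiece_center (a point): eyepiece: black barrel with thin steel rings, standing upright, 54 mm diameter, 50 mm high; straight sides up to 36 mm, then tapering to 46 mm at the top, with a wide glass lens. Loose. Point: its centre, 25 mm above its underside; z up; round, so its yaw does not matter.
- cube_center (a point): filter cube: aluminium block with a round glass window on top, 46 x 46 mm, 42 mm high, upright. Loose. Point: its centre, 21 mm above its underside; z up, x and y square to its sides.
- slider_center (a point): filter slider: flat aluminium bar lying flat, 110 x 36 mm, 18 mm high, with two round glass windows in its top. Loose. Point: its centre, 9 mm above its underside; z up, x along its length. Either end may point either way on its pad.
- pad_small_round_top (a point): fixed white plastic storage plate, 84 x 84 mm, 10 mm high, with a steel screw head in each corner and a flush dark rubber inlay in the middle: a disc of 36 mm diameter (the objective's footprint). Point: centre of its top face, 10 mm above the bench; z up, x and y along its sides (yaw does not matter for the objective).
- pad_large_round_top (a point): fixed white plastic storage plate, 84 x 84 mm, 10 mm high, with a steel screw head in each corner and a flush dark rubber inlay in the middle: a disc of 54 mm diameter (the eyepiece's footprint). Point: centre of its top face, 10 mm above the bench; z up, x and y along its sides (yaw does not matter for the eyepiece).
- pad_square_top (a point): fixed white plastic storage plate, 84 x 84 mm, 10 mm high, with a steel screw head in each corner and a flush dark rubber inlay in the middle: a 46 x 46 mm square (the filter cube's footprint). Point: centre of its top face, 10 mm above the bench; z up, x and y along the sides of plate and square.
- pad_oblong_top (a point): fixed white plastic storage plate, 132 x 62 mm, 10 mm high, with a steel screw head in each corner and a flush dark rubber inlay in the middle: a 110 x 36 mm rectangle (the slider's footprint). Point: centre of its top face, 10 mm above the bench; z up, x along the length of plate and rectangle.
- oil_bottle_center (a point): bystander: loose amber glass bottle with a black cap and blank paper band, 32 mm diameter, 56 mm high. Point: half-way up, 28 mm above the bench.
- slide_box_center (a point): bystander: loose closed blue plastic box, 46 x 36 mm, 24 mm high, with a blank paper square on top. Point: half-way up, 12 mm above the bench; x along its length.
Things that resemble listed ones, but are neither listed nor needed, are in the scene too. What is shaped like the part that bears cube_center but purple is not meant.

How it is judged:
By the outcome, as a careful person would: the job done as asked, in the order asked, and still so for the second after the job is handed in, with the robot touching nothing.
It also fails if it takes over 120 s, if anything falls off the work surface, if the arm or the gripper's body presses on something with over 40 N, if the wrist force passes 120 N, or if a joint passes its speed limit or range.

## Working session

There is one attempt and no reset: what is moved stays moved. The work goes in short steps, Python scripts to look and compute and a tool call to move; the robot and the scene stay as the last step left them, time stands still between calls to the robot, and variables do not carry over. Pictures are saved under pics/ and viewed, and the job is handed in when it is done.

Besides the shell and the picture viewer there is one more tool, called after "Request:" as a command line: name --argument value ..., lists and objects as JSON in quotes. arm_command: Moves the arm, as the interface text tells. Its arguments: {"type":"object","properties":{"targets":{"type":"string"},"grip":{"type":"number"},"squeeze":{"type":"number"}},"required":["targets"]}

```bash
ls; mkdir -p pics; cat > h.py <<'E'
import numpy as np, cv2
from workcell import manip
def save(p,name): cv2.imwrite('pics/'+name+'.png',cv2.cvtColor(p['frame'],cv2.COLOR_RGB2BGR))
def K(p):
    f=p['frame'].shape[0]/2/np.tan(np.radians(p['vertical_fov'])/2); return f
def RT(p): return cv2.Rodrigues(np.array(p['rvec'],float))[0],np.array(p['tvec'],float).ravel()
def proj(p,X,fish=False):
    R,t=RT(p); c=np.atleast_2d(X)@R.T+t; f=K(p)
    if fish:
        r=np.hypot(c[:,0],c[:,1]); th=np.arctan2(r,c[:,2]); s=f*th/np.maximum(r,1e-9)
    else: s=f/c[:,2]
    return np.c_[p['cx']+c[:,0]*s,p['cy']+c[:,1]*s]
def unproj(p,uv,z,fish=False):
    R,t=RT(p); f=K(p); uv=np.atleast_2d(np.array(uv,float)); d=(uv-[p['cx'],p['cy']])/f
    if fish:
        th=np.hypot(d[:,0],d[:,1]); s=np.sin(th)/np.maximum(th,1e-9); ray=np.c_[d*s[:,None],np.cos(th)]
    else: ray=np.c_[d,np.ones(len(d))]
    w=ray@R; o=-R.T@t
    return o+w*((z-o[2])/w[:,2])[:,None]
def toworld(p,x):
    R,t=RT(p); return R.T@(np.array(x)-t)
E
python3 - <<'E'
from h import *
names="objective_center eyepiece_center cube_center slider_center pad_small_round_top pad_large_round_top pad_square_top pad_oblong_top oil_bottle_center slide_box_center".split()
print(manip.get_obs())
for c in ['top','side','wrist']:
    p=manip.camera(c); save(p,c+'0'); print(c,p['vertical_fov'],p['cx'],p['cy'],p['rvec'],p['tvec'])
    for n in names:
        r=manip.search_frame(p,n)
        print(n,[(round(d['p'],2),toworld(p,d['xyz']).round(3).tolist(),proj(p,toworld(p,d['xyz']),c=='wrist').round().tolist()[0]) for d in r[:4]])
E
```

```text
pics
{'clock': 0.0, 'joint_pos': array([ 1.13439797,  0.33285469, -0.06470975,  1.46096325,  0.02160702,
        1.34991585, -0.08852949]), 'joint_velocities': array([ 2.56942981e-05,  3.81448090e-04,  7.87971192e-04, -3.86680082e-05,
       -6.09479577e-04, -2.19267924e-03,  1.92100661e-04]), 'tau': array([-3.69360678e-04, -6.25437212e+01,  4.90596215e-02, -3.91620004e+01,
        1.61235826e-02,  9.74553754e-03,  4.51306107e-05]), 'position': array([ 0.25115148, -0.57190385,  0.23851622]), 'ee_rot': array([ 9.78672073e-01,  2.05427482e-01, -1.83883644e-04, -6.98833682e-04]), 'ft_force': array([-0.22298227,  0.03880479,  0.06944697]), 'torque': array([ 0.04276465,  0.0465063 , -0.02764176]), 'grip_width': 1.003977734780551}
top 54.026981723458704 260.60747522257896 189.62604111955437 [ 2.15604212 -2.174664    0.11275182] [0.03141085 0.52214131 0.98237909]
objective_center [(0.52, [0.366, -0.264, 0.048], [374.0, 248.0])]
eyepiece_center [(0.77, [0.647, 0.151, 0.053], [213.0, 142.0]), (0.34, [0.363, -0.269, 0.047], [376.0, 249.0])]
cube_center [(0.96, [0.51, 0.369, 0.041], [131.0, 195
[... 1201 characters left out ...]
, [295.0, 193.0])]
pad_square_top [(0.54, [0.541, -0.397, 0.013], [306.0, 142.0])]
pad_oblong_top [(0.94, [0.628, -0.126, 0.014], [249.0, 169.0])]
oil_bottle_center [(0.69, [0.515, -0.233, 0.032], [296.0, 158.0])]
slide_box_center [(0.65, [0.512, 0.233, 0.023], [225.0, 240.0]), (0.58, [0.542, -0.395, 0.01], [306.0, 143.0])]
wrist 65.70646984690485 250.91757919084256 193.69378927702107 [-2.43731697  1.59182642  0.21414993] [-0.62577827 -0.03395755  0.3787754 ]
objective_center [(0.93, [0.367, -0.288, 0.036], [83.0, 8.0])]
eyepiece_center []
cube_center []
slider_center []
pad_small_round_top []
pad_large_round_top []
pad_square_top []
pad_oblong_top []
oil_bottle_center []
slide_box_center []
```

```bash
python3 - <<'E'
import cv2
a=cv2.imread('pics/top0.png'); cv2.imwrite('pics/top0L.png',cv2.resize(a[100:290,60:260],None,fx=4,fy=4,interpolation=cv2.INTER_CUBIC)[:600,:800])
cv2.imwrite('pics/top0R.png',cv2.resize(a[110:290,215:465],None,fx=3.2,fy=3.2,interpolation=cv2.INTER_CUBIC))
E
```

```text
(no output)
```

View pics/top0.png

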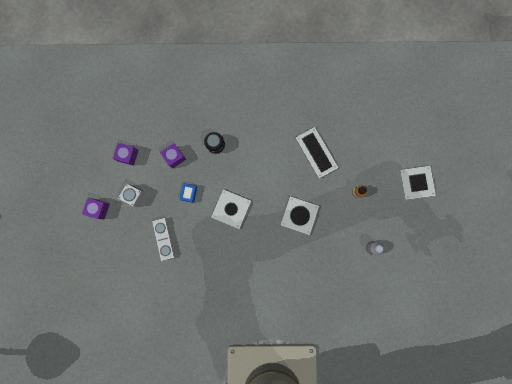

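View pics/side0.png

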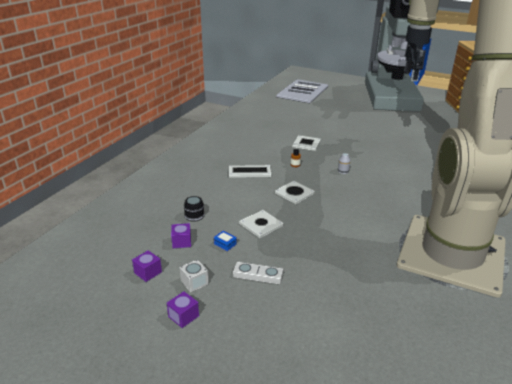

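View pics/top0L.png

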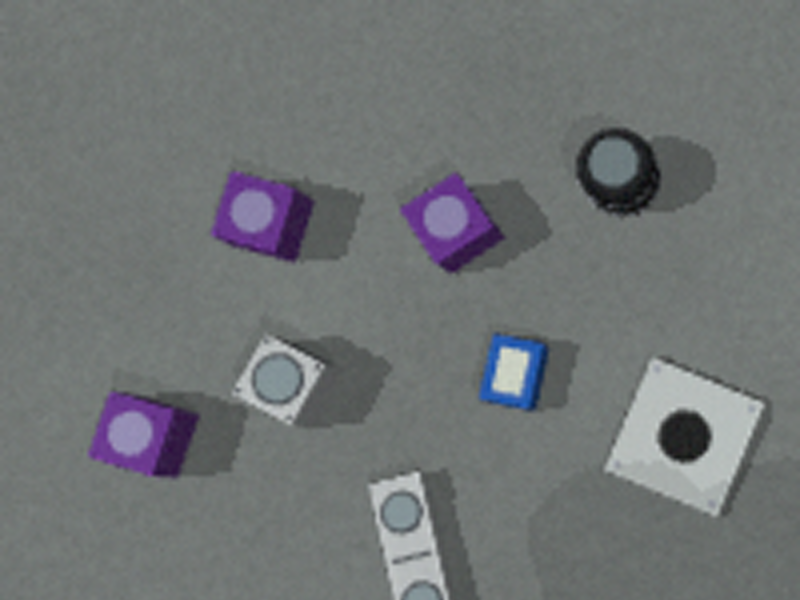

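View pics/top0R.png

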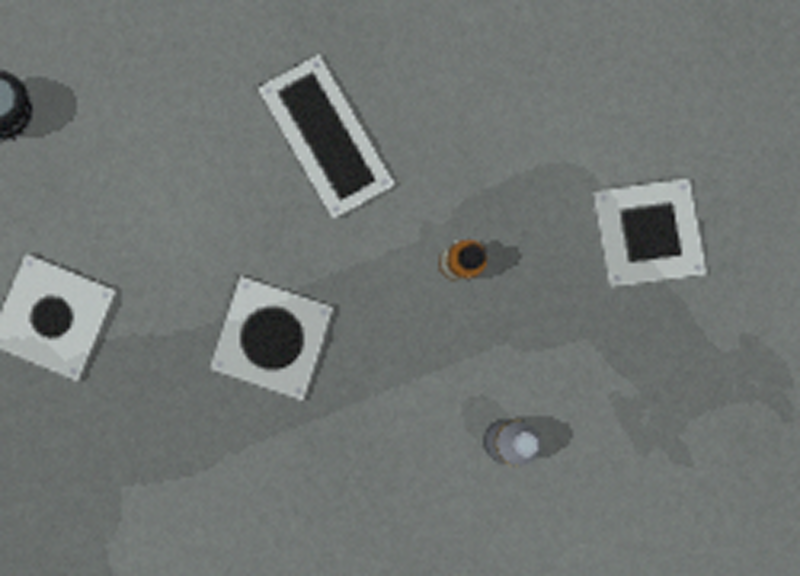

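```bash
cat >> h.py <<'E'
from scipy.spatial.transform import Rotation as Rot
def yawof(q):
    x=Rot.from_quat(q).apply([1,0,0]); return np.arctan2(x[1],x[0])
def plan(pos,yaw,step=58,cur=None,tilt=True):
    """rows to get from present pose to pos with tool x at yaw, pointing down"""
    o=manip.get_obs(); p=np.array(o['position']); R=Rot.from_quat(o['ee_rot'])
    tgt=Rot.from_matrix(np.array([[np.cos(yaw),np.sin(yaw),0],[np.sin(yaw),-np.cos(yaw),0],[0,0,-1]]).T.T) 
    tgt=Rot.from_matrix(np.column_stack([[np.cos(yaw),np.sin(yaw),0],[np.sin(yaw),-np.cos(yaw),0],[0,0,-1]]))
    rel=(R.inv()*tgt).as_rotvec(); d=np.array(pos)-p
    n=int(max(np.ceil(np.linalg.norm(d)*1000/step),np.ceil(np.abs(rel).max()/0.18),1))
    rows=[]
    for i in range(n):
        s=R.inv().apply(d/n)*1000
        r=rel/n
        rows.append(np.r_[s,r]); R=R*Rot.from_rotvec(r)
    print('world d mm',(d*1000).round(1),'relrot',rel.round(3),'rows',n)
    for i in range(0,n,5): print('; '.join(' '.join(f'{v:.0f}' if k<3 and step>20 else (f'{v:.1f}' if k<3 else f'{v:.3f}') for k,v in enumerate(r)) for r in rows[i:i+5]))
E
python3 - <<'E'
from h import *
p=manip.camera('wrist'); R,t=RT(p); o=manip.get_obs()
T=Rot.from_quat(o['ee_rot']).as_matrix()
print('cam pos in tool mm',T.T@(-R.T@t-o['position'])*1000); print('cam axes in tool\n',(T.T@R.T).round(3)); print(np.degrees(yawof(o['ee_rot'])))
print(K(p))
plan([0.366,-0.266,0.20],yawof(o['ee_rot']))
E
```

```text
cam pos in tool mm [  66.85415758    1.01752989 -134.61258759]
cam axes in tool
 [[-0.    -0.965 -0.263]
 [ 1.    -0.    -0.001]
 [ 0.001 -0.263  0.965]]
23.709827780903744
297.3186396354542
world d mm [114.7 306.2 -39.4] relrot [ 0. -0. -0.] rows 6
38 -39 7 0.000 -0.000 -0.000; 38 -39 7 0.000 -0.000 -0.000; 38 -39 7 0.000 -0.000 -0.000; 38 -39 7 0.000 -0.000 -0.000; 38 -39 7 0.000 -0.000 -0.000
38 -39 7 0.000 -0.000 -0.000
```

View pics/wrist0.png

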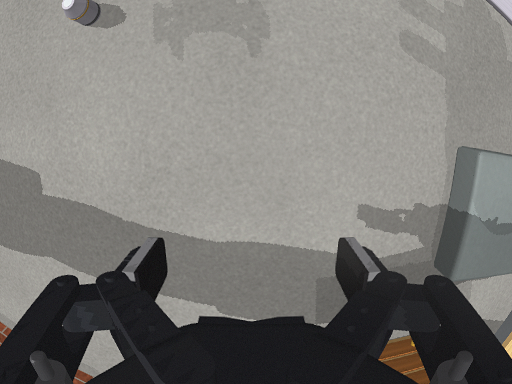

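```bash
python3 - <<'E'
from h import *
plan([0.311,-0.288,0.13],np.radians(23.71))
E
```

```text
world d mm [  59.7  284.2 -109.4] relrot [ 0. -0. -0.] rows 6
28 -39 18 0.000 -0.000 -0.000; 28 -39 18 0.000 -0.000 -0.000; 28 -39 18 0.000 -0.000 -0.000; 28 -39 18 0.000 -0.000 -0.000; 28 -39 18 0.000 -0.000 -0.000
28 -39 18 0.000 -0.000 -0.000
```

Request:
arm_command --targets "28 -39 18 0 0 0; 28 -39 18 0 0 0; 28 -39 18 0 0 0; 28 -39 18 0 0 0; 28 -39 18 0 0 0" --grip 70

```text
clock: 2.33
position: [0.3013, -0.3359, 0.149]
ee_rot: [0.979, 0.205, 0.0, 0.0]
ft_force: [0.7, -0.2, -0.6]
grip_width: 0.816
```

Request:
arm_command --targets "28 -39 18 0 0 0; 0 0 0 0 0 0; 0 0 0 0 0 0"

```text
clock: 2.7
position: [0.3112, -0.291, 0.1318]
ee_rot: [0.979, 0.205, 0.0, 0.001]
ft_force: [-0.8, 0.2, 0.6]
grip_width: 0.825
```

```bash
python3 - <<'E'
from h import *
o=manip.get_obs(); print(o['position'],np.degrees(yawof(o['ee_rot'])),o['clock'])
p=manip.camera('wrist'); save(p,'w1')
print([(d['p'],toworld(p,d['xyz'])) for d in manip.search_frame(p,'objective_center')])
X=np.array([[0.366,-0.266,0.06],[0.366,-0.266,0]]); print(proj(p,X,True))
E
```

```text
[ 0.31117682 -0.29104418  0.13175391] 23.709271631606565 2.7
[(0.62, array([ 0.3695386 , -0.27658534,  0.05277128]))]
[[248.28445731 123.98663757]
 [248.85025921 121.84797004]]
```

View pics/w1.png

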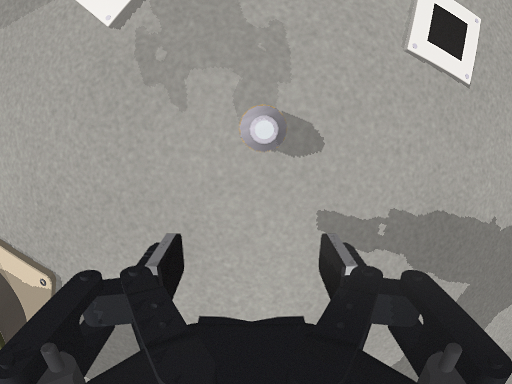

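```bash
python3 - <<'E'
from h import *
p=manip.camera('wrist')
print(unproj(p,[[264,129]],0.06,True),unproj(p,[[262.5,128]],0.042,True),unproj(p,[[262,128]],0.0,True))
import cv2
a=cv2.cvtColor(p['frame'],cv2.COLOR_RGB2BGR); a=cv2.resize(a[90:170,210:340],None,fx=6,fy=6,interpolation=cv2.INTER_CUBIC); cv2.imwrite('pics/w1c.png',a)
E
```

```text
[[ 0.36711722 -0.27793645  0.06      ]] [[ 0.36687025 -0.27767669  0.042     ]] [[ 0.36560967 -0.27953096  0.        ]]
```

View pics/w1c.png

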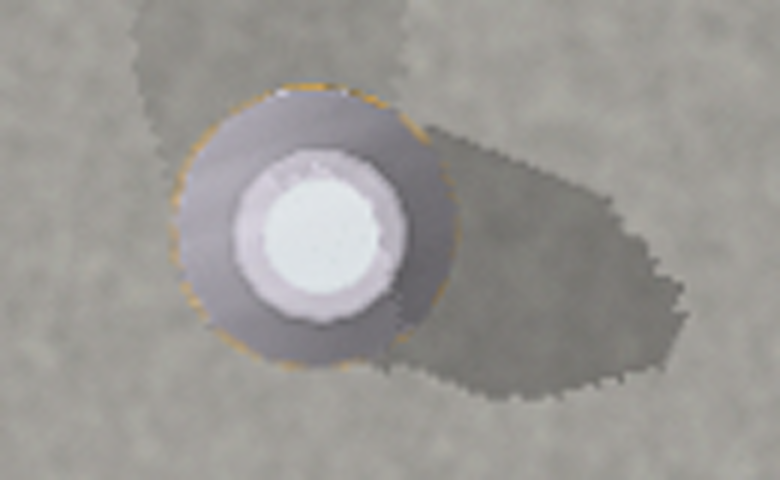

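```bash
python3 - <<'E'
from h import *
p=manip.camera('top'); s=manip.camera('side'); save(s,'s1');save(p,'t1')
print(unproj(p,[[379,248.4]],0.06), proj(p,[0.3668,-0.2777,0.06]),proj(s,[0.3668,-0.2777,0.06]),manip.get_obs()['position'])
a=cv2.cvtColor(p['frame'],cv2.COLOR_RGB2BGR)[225:275,340:410]
b=cv2.cvtColor(s['frame'],cv2.COLOR_RGB2BGR)[135:185,310:380]
cv2.imwrite('pics/ts1.png',cv2.resize(np.vstack([a,b]),None,fx=6,fy=6,interpolation=cv2.INTER_CUBIC))
E
```

```text
[[ 0.36547471 -0.27398859  0.06      ]] [[380.43334512 247.86288771]] [[344.98534442 154.23310869]] [ 0.31100033 -0.29123843  0.13154402]
```

View pics/ts1.png

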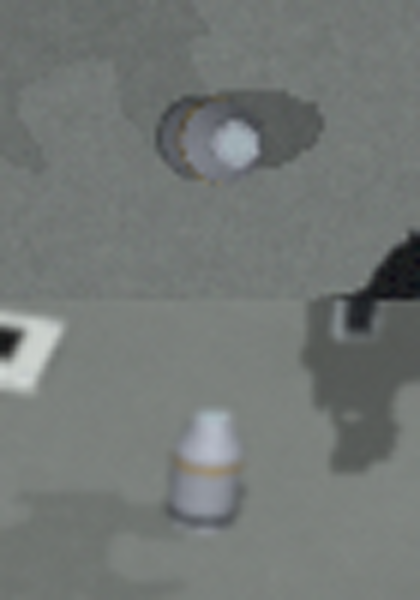

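```bash
python3 - <<'E'
from h import *
plan([0.3668,-0.2777,0.018],np.radians(23.71))
E
```

```text
world d mm [  55.8   13.5 -113.5] relrot [ 0.    -0.    -0.001] rows 3
19 3 38 0.000 -0.000 -0.000; 19 3 38 0.000 -0.000 -0.000; 19 3 38 0.000 -0.000 -0.000
```

Request:
arm_command --targets "28 5 10 0 0 0; 28 5 10 0 0 0; 0 0 40 0 0 0; 0 0 35 0 0 0; 0 0 18 0 0 0"

```text
clock: 3.58
position: [0.3656, -0.2769, 0.0165]
ee_rot: [0.979, 0.205, -0.001, -0.001]
ft_force: [0.1, 1.1, 0.6]
grip_width: 0.822
```

Request:
arm_command --targets "0 0 0 0 0 0; 0 0 0 0 0 0"

```text
clock: 3.82
position: [0.3669, -0.2777, 0.0191]
ee_rot: [0.979, 0.205, 0.0, 0.0]
ft_force: [0.3, 0.2, -0.2]
grip_width: 0.819
```

```bash
python3 - <<'E'
from h import *
plan([0.3668,-0.2777,0.018],np.radians(23.71),step=10)
E
```

```text
world d mm [-0.1 -0.  -1.1] relrot [ 0.001 -0.001 -0.   ] rows 1
-0.1 0.0 1.1 0.001 -0.001 -0.000
```

Request:
arm_command --targets "0 0 0 0 0 0; 0 0 0 0 0 0; 0 0 0 0 0 0; 0 0 0 0 0 0; 0 0 0 0 0 0" --grip 20 --squeeze 40

```text
clock: 4.45
position: [0.3668, -0.2774, 0.0192]
ee_rot: [0.979, 0.205, 0.0, 0.001]
ft_force: [-0.9, 1.1, 5.4]
grip_width: 0.407
```

Request:
arm_command --targets "0 0 0 0 0 0; 0 0 0 0 0 0; 0 0 -10 0 0 0; 0 0 -30 0 0 0; 0 0 -50 0 0 0"

```text
clock: 5.08
position: [0.3653, -0.2763, 0.1087]
ee_rot: [0.979, 0.205, -0.001, -0.001]
ft_force: [1.6, -0.8, -1.4]
grip_width: 0.407
```

```bash
python3 - <<'E'
from h import *
o=manip.get_obs(); print(o['clock'],o['grip_width'],o['ft_force'])
p=manip.camera('wrist'); save(p,'w2')
E
```

```text
5.075 0.40706985569064136 [ 1.56024669 -0.78529551 -1.39091396]
```

View pics/w2.png

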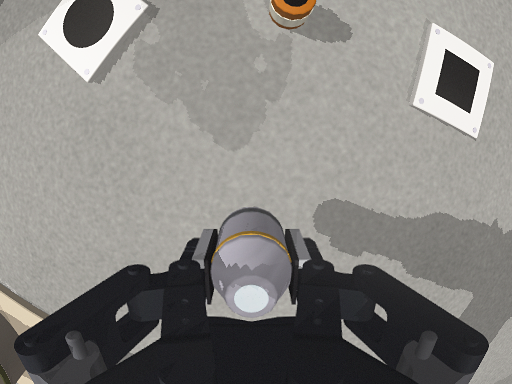

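```bash
python3 - <<'E'
from h import *
o=manip.get_obs();p=manip.camera('wrist')
w=unproj(p,[[251,298]],o['position'][2]+0.0408,True)[0]
print(Rot.from_quat(o['ee_rot']).inv().apply(w-o['position'])*1000)
plan([0.419,0.084,0.14],np.radians(23.71),step=55)
E
```

```text
[  0.26116927   0.96098116 -40.79437531]
world d mm [ 50.1 362.7  26.4] relrot [ 0.007 -0.004  0.   ] rows 7
27 -45 -4 0.001 -0.001 0.000; 27 -45 -4 0.001 -0.001 0.000; 27 -45 -4 0.001 -0.001 0.000; 27 -45 -4 0.001 -0.001 0.000; 27 -45 -4 0.001 -0.001 0.000
27 -45 -4 0.001 -0.001 0.000; 27 -45 -4 0.001 -0.001 0.000
```

Request:
arm_command --targets "27 -45 -4 0 0 0; 27 -45 -4 0 0 0; 27 -45 -4 0 0 0; 27 -45 -4 0 0 0; 27 -45 -4 0 0 0"

```text
clock: 5.8
position: [0.3992, -0.0152, 0.1285]
ee_rot: [0.979, 0.205, 0.0, 0.0]
ft_force: [0.6, -1.0, -2.4]
grip_width: 0.408
```

Request:
arm_command --targets "27 -45 -4 0 0 0; 27 -45 -4 0 0 0; 0 0 0 0 0 0; 0 0 0 0 0 0"

```text
clock: 6.3
position: [0.4124, 0.0869, 0.136]
ee_rot: [0.979, 0.206, -0.0, 0.0]
ft_force: [0.0, -1.5, -1.6]
grip_width: 0.404
```

```bash
cat >> h.py <<'E'
def inlay(p,uv,fish=True,z=0.01,half=60,thr=60):
    """dark blob nearest uv -> contour pts in world at height z"""
    g=cv2.cvtColor(p['frame'],cv2.COLOR_RGB2GRAY)
    u,v=map(int,uv); m=np.zeros_like(g); m[max(v-half,0):v+half,max(u-half,0):u+half]=1
    b=((g<thr)&(m>0)).astype(np.uint8)
    cs,_=cv2.findContours(b,cv2.RETR_EXTERNAL,cv2.CHAIN_APPROX_NONE)
    c=min([c for c in cs if cv2.contourArea(c)>100],key=lambda c:np.hypot(*(c[:,0].mean(0)-uv)))
    c=c[:,0].astype(float); W=unproj(p,c,z,fish)[:,:2]
    # centroid by polygon moments in world
    Wm=(W*1e5).astype(np.float32); M=cv2.moments(Wm); ctr=np.array([M['m10'],M['m01']])/M['m00']/1e5
    r=cv2.minAreaRect(Wm)
    return ctr,(np.array(r[0])/1e5,np.array(r[1])/1e2,r[2]),c.mean(0)
E
python3 - <<'E'
from h import *
o=manip.get_obs(); print(o['position'],o['clock'])
p=manip.camera('wrist'); save(p,'w3')
print([(d['p'],toworld(p,d['xyz'])) for d in manip.search_frame(p,'pad_small_round_top')])
print(proj(p,[0.474,0.108,0.01],True))
E
```

```text
[0.41238645 0.0869155  0.13601295] 6.3
[(0.94, array([0.47553357, 0.10990267, 0.00822768])), (0.38, array([ 0.45769055, -0.07367556,  0.01169749]))]
[[256.25302082 116.5773204 ]]
```

View pics/w3.png

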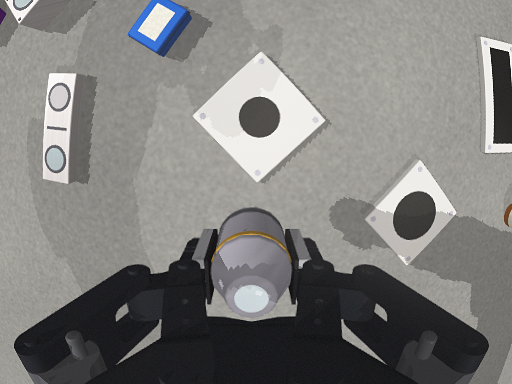

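```bash
python3 - <<'E'
from h import *
p=manip.camera('wrist'); o=manip.get_obs()
for thr in (60,80,100):
  c,r,uv=inlay(p,(259,117),thr=thr); print(c,r,uv)
y=yawof(o['ee_rot']);off=np.array([np.cos(y)*.26+np.sin(y)*.96,np.sin(y)*.26-np.cos(y)*.96])/1000
t=c-off; print(t)
plan([*t,0.032],np.radians(23.71))
E
```

```text
Traceback (most recent call last):
  File "h.py", line 45, in inlay
    c=min([c for c in cs if cv2.contourArea(c)>100],key=lambda c:np.hypot(*(c[:,0].mean(0)-uv)))
ValueError: min() iterable argument is empty
```

```bash
python3 - <<'E'
from h import *
p=manip.camera('wrist'); o=manip.get_obs()
for thr in (90,110,130):
  c,r,uv=inlay(p,(259,117),thr=thr,half=35); print(c,r,uv)
y=yawof(o['ee_rot']);off=np.array([np.cos(y)*.26+np.sin(y)*.96,np.sin(y)*.26-np.cos(y)*.96])/1000
t=c-off; print(t)
plan([*t,0.031],np.radians(23.71))
E
```

```text
[0.47490445 0.10578671] (array([0.47492996, 0.10571148]), array([33.97262451, 34.0320166 ]), 68.72817993164062) [257.93636364 116.50909091]
[0.47487612 0.10587282] (array([0.4749484 , 0.10572998]), array([34.26101318, 34.77310303]), 23.82994270324707) [257.76106195 116.61946903]
[0.47487708 0.10586869] (array([0.47494625, 0.10572701]), array([34.25987549, 34.78193848]), 23.8798828125) [257.77876106 116.62831858]
[0.47425448 0.1066443 ]
world d mm [  61.6   20.4 -105.1] relrot [ 0.     0.    -0.002] rows 3
22 2 35 0.000 0.000 -0.001; 22 2 35 0.000 0.000 -0.001; 22 2 35 0.000 0.000 -0.001
```

Request:
arm_command --targets "32 3 0 0 0 0; 32 3 0 0 0 0; 0 0 35 0 0 0; 0 0 35 0 0 0; 0 0 25 0 0 0"

```text
clock: 7.12
position: [0.4732, 0.1065, 0.0396]
ee_rot: [0.979, 0.205, -0.001, 0.0]
ft_force: [1.1, -0.6, -2.5]
grip_width: 0.407
```

Request:
arm_command --targets "0 0 0 0 0 0; 0 0 0 0 0 0; 0 0 0 0 0 0"

```text
clock: 7.5
position: [0.4746, 0.1075, 0.0425]
ee_rot: [0.979, 0.205, 0.001, 0.0]
ft_force: [-0.6, 0.4, -1.7]
grip_width: 0.411
```

```bash
python3 - <<'E'
from h import *
plan([.47425,.10664,0.0302],np.radians(23.71),step=20)
E
```

```text
world d mm [ -0.4  -0.8 -12.3] relrot [ 0.001 -0.002 -0.   ] rows 1
-0.7 0.6 12.3 0.001 -0.002 -0.000
```

Request:
arm_command --targets "-0.7 0.6 7 0 0 0; 0 0 4 0 0 0; 0 0 1 0 0 0; 0 0 0.5 0 0 0; 0 0 0 0 0 0"

```text
clock: 8.12
position: [0.4731, 0.1065, 0.0292]
ee_rot: [0.979, 0.205, -0.0, 0.0]
ft_force: [-4.8, -2.2, 8.5]
grip_width: 0.407
```

```bash
python3 - <<'E'
from h import *
plan([.47425,.10664,0.0292],np.radians(23.71),step=20)
E
```

```text
world d mm [1.2 0.1 0. ] relrot [ 0.001  0.001 -0.   ] rows 1
1.1 0.4 -0.0 0.001 0.001 -0.000
```

Request:
arm_command --targets "0 0 -1 0 0 0; 1.0 0.3 0 0 0 0; 0 0 1 0 0 0; 0 0 0 0 0 0"

```text
clock: 8.62
position: [0.4747, 0.1069, 0.0292]
ee_rot: [0.979, 0.205, 0.0, 0.0]
ft_force: [-2.1, -2.1, 6.2]
grip_width: 0.404
```

Request:
arm_command --targets "0 0 0 0 0 0; 0 0 0 0 0 0"

```text
clock: 8.88
position: [0.4747, 0.1069, 0.0292]
ee_rot: [0.979, 0.205, 0.0, 0.0]
ft_force: [-1.0, -0.8, 5.7]
grip_width: 0.41
```

Release by a little first, then open and lift.

Request:
arm_command --targets "0 0 0 0 0 0; 0 0 0 0 0 0; 0 0 0 0 0 0; 0 0 0 0 0 0" --grip 70

```text
clock: 9.38
position: [0.4744, 0.1069, 0.0288]
ee_rot: [0.979, 0.205, 0.0, 0.0]
ft_force: [-0.2, 1.0, 0.2]
grip_width: 0.822
```

Request:
arm_command --targets "0 0 -20 0 0 0; 0 0 -40 0 0 0; -32 0 -45 0 0 0; -32 0 0 0 0 0; 0 0 0 0 0 0"

```text
clock: 10.0
position: [0.4148, 0.0799, 0.1341]
ee_rot: [0.979, 0.205, 0.0, 0.001]
ft_force: [0.1, -0.2, -1.0]
grip_width: 0.82
```

```bash
python3 - <<'E'
from h import *
o=manip.get_obs(); print(o['position'],o['clock'])
p=manip.camera('wrist'); save(p,'w4')
a=cv2.cvtColor(p['frame'],cv2.COLOR_RGB2BGR)[40:200,180:340]; cv2.imwrite('pics/w4c.png',cv2.resize(a,None,fx=3.7,fy=3.7,interpolation=cv2.INTER_CUBIC))
for i,z in ((0,0.01),(1,0.07)): print(proj(p,[*[.4747,.1069],z],True))
E
```

```text
[0.41479462 0.07992309 0.13411814] 10.0
[[248.77299069 115.76120217]]
[[248.29995631 116.16971425]]
```

View pics/w4c.png

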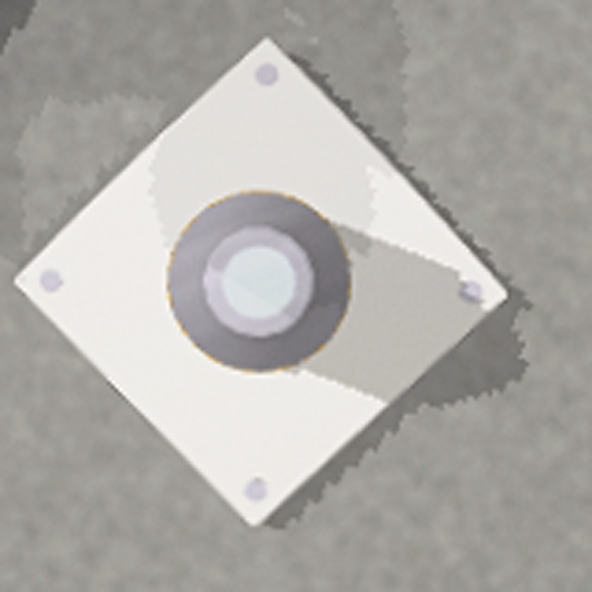

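```bash
python3 - <<'E'
from h import *
plan([0.592,0.133,0.13],np.radians(23.71),step=55)
E
```

```text
world d mm [176.3  52.5  -4.1] relrot [ 0.002 -0.001 -0.001] rows 4
46 6 1 0.000 -0.000 -0.000; 46 6 1 0.000 -0.000 -0.000; 46 6 1 0.000 -0.000 -0.000; 46 6 1 0.000 -0.000 -0.000
```

Request:
arm_command --targets "46 6 0 0 0 0; 46 6 0 0 0 0; 46 6 2 0 0 0; 45 6 2 0 0 0; 0 0 0 0 0 0" --grip 80

```text
clock: 10.68
position: [0.595, 0.1342, 0.1276]
ee_rot: [0.979, 0.205, -0.001, -0.001]
ft_force: [-0.2, 0.0, -0.5]
grip_width: 0.94
```

Request:
arm_command --targets "0 0 0 0 0 0; 0 0 0 0 0 0"

```text
clock: 10.92
position: [0.5926, 0.1326, 0.1298]
ee_rot: [0.979, 0.205, -0.0, 0.0]
ft_force: [-1.4, 0.8, 0.6]
grip_width: 0.935
```

```bash
python3 - <<'E'
from h import *
o=manip.get_obs(); print(o['position'],o['clock'])
p=manip.camera('wrist'); save(p,'w5')
print([(d['p'],toworld(p,d['xyz'])) for d in manip.search_frame(p,'eyepiece_center')])
E
```

```text
[0.59255831 0.13256763 0.12984416] 10.925
[(0.93, array([0.65600481, 0.15272595, 0.05245743])), (0.3, array([0.43335259, 0.29557877, 0.01736613]))]
```

View pics/w5.png

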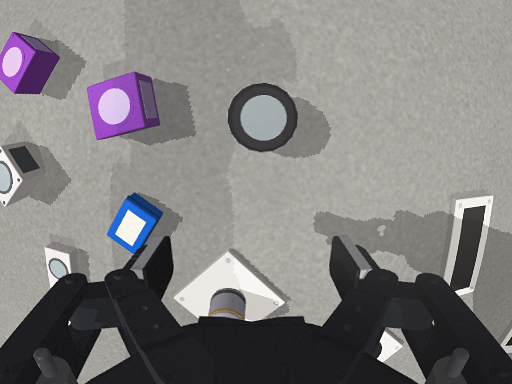

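```bash
python3 - <<'E'
from h import *
p=manip.camera('wrist')
g=cv2.cvtColor(p['frame'],cv2.COLOR_RGB2GRAY)
b=(g<70).astype(np.uint8); b[200:]=0; b[:,:210]=0;b[:,320:]=0
cs,h=cv2.findContours(b,cv2.RETR_CCOMP,cv2.CHAIN_APPROX_NONE)
for c in cs:
    if cv2.contourArea(c)>500: print(cv2.minEnclosingCircle(c),cv2.contourArea(c)); uv=cv2.minEnclosingCircle(c)[0]; print(unproj(p,[uv],.05,True),unproj(p,[uv],.036,True))
plan([0.6545,0.1515,0.018],np.radians(23.71),step=55)
E
```

```text
((261.6117248535156, 117.35661315917969), 34.803070068359375) 3596.5
[[0.65552026 0.15059431 0.05      ]] [[0.65560123 0.1500831  0.036     ]]
((262.5, 117.0), 24.683090209960938) 1795.0
[[0.6560151  0.15011824 0.05      ]] [[0.65612833 0.149576   0.036     ]]
world d mm [  61.7   19.1 -112.2] relrot [ 0.001 -0.    -0.   ] rows 3
21 2 37 0.000 -0.000 -0.000; 21 2 37 0.000 -0.000 -0.000; 21 2 37 0.000 -0.000 -0.000
```

```bash
python3 - <<'E'
from h import *
p=manip.camera('top'); print(unproj(p,[[213.75,140.5]],.05))
plan([0.6552,0.151,0.015],np.radians(23.71),step=55)
E
```

```text
[[0.65262783 0.15048499 0.05      ]]
world d mm [  62.3   18.6 -115.2] relrot [ 0.001 -0.    -0.   ] rows 3
21 3 38 0.000 -0.000 -0.000; 22 3 38 0.000 -0.000 -0.000; 22 3 38 0.000 -0.000 -0.000
```

Request:
arm_command --targets "32 4 5 0 0 0; 32 4 5 0 0 0; 0 0 40 0 0 0; 0 0 35 0 0 0; 0 0 22 0 0 0"

```text
clock: 11.75
position: [0.6542, 0.1506, 0.0212]
ee_rot: [0.979, 0.205, -0.001, 0.0]
ft_force: [-0.4, -0.0, -0.2]
grip_width: 0.938
```

Request:
arm_command --targets "0 0 5 0 0 0; 0 0 0 0 0 0; 0 0 0 0 0 0"

```text
clock: 12.12
position: [0.6557, 0.1514, 0.0194]
ee_rot: [0.979, 0.205, 0.001, 0.0]
ft_force: [-0.1, 0.3, 1.3]
grip_width: 0.935
```

```bash
python3 - <<'E'
from h import *
plan([0.6552,0.151,0.015],np.radians(23.71),step=10)
E
```

```text
world d mm [-0.5 -0.4 -4.4] relrot [ 0.001 -0.002 -0.   ] rows 1
-0.6 0.1 4.4 0.001 -0.002 -0.000
```

Request:
arm_command --targets "-0.5 0 4 0 0 0; 0 0 0 0 0 0"

```text
clock: 12.38
position: [0.6543, 0.1508, 0.0138]
ee_rot: [0.979, 0.205, -0.0, 0.0]
ft_force: [-0.4, 0.3, 0.5]
grip_width: 0.939
```

Request:
arm_command --targets "0 0 0 0 0 0; 0 0 0 0 0 0; 0 0 0 0 0 0; 0 0 0 0 0 0; 0 0 0 0 0 0" --grip 40 --squeeze 45

```text
clock: 13.0
position: [0.6546, 0.151, 0.0143]
ee_rot: [0.979, 0.205, 0.0, 0.0]
ft_force: [-0.1, -0.8, 5.5]
grip_width: 0.619
```

Request:
arm_command --targets "0 0 0 0 0 0; 0 0 -10 0 0 0; 0 0 -30 0 0 0; 0 0 -50 0 0 0; 0 0 -30 0 0 0"

```text
clock: 13.62
position: [0.6548, 0.1513, 0.1365]
ee_rot: [0.979, 0.206, 0.001, -0.0]
ft_force: [0.2, 0.2, -1.8]
grip_width: 0.615
```

```bash
python3 - <<'E'
from h import *
o=manip.get_obs(); print(o['clock'],o['grip_width']*85.4,o['ft_force'])
p=manip.camera('wrist'); save(p,'w6')
# lay: view pose for the large round pad
y=np.radians(23.71); c=np.array([0.455,-0.077])
t=c-0.07*np.array([np.cos(y),np.sin(y)])
print(t); plan([*t,0.15],y,step=52)
E
```

```text
13.625 52.50507031460036 [ 0.21489213  0.15268182 -1.76761364]
[ 0.39090853 -0.10514753]
world d mm [-265.2 -257.     9.6] relrot [ 0.001 -0.006  0.   ] rows 8
-43 16 -1 0.000 -0.001 0.000; -43 16 -1 0.000 -0.001 0.000; -43 16 -1 0.000 -0.001 0.000; -43 16 -1 0.000 -0.001 0.000; -43 16 -1 0.000 -0.001 0.000
-43 16 -1 0.000 -0.001 0.000; -43 16 -1 0.000 -0.001 0.000; -43 16 -1 0.000 -0.001 0.000
```

View pics/w6.png

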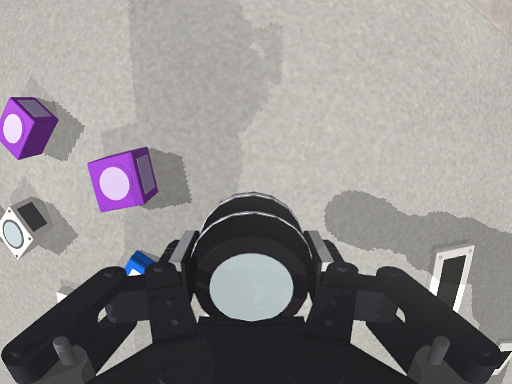

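Request:
arm_command --targets "-43 16 -2 0 0 0; -43 16 -2 0 0 0; -43 16 -2 0 0 0; -43 16 -2 0 0 0; -43 16 -2 0 0 0"

```text
clock: 14.3
position: [0.4883, -0.0098, 0.1437]
ee_rot: [0.979, 0.205, -0.0, 0.0]
ft_force: [0.2, -0.6, -0.6]
grip_width: 0.612
```

Request:
arm_command --targets "-43 16 0 0 0 0; -43 16 0 0 0 0; -43 16 0 0 0 0; 0 0 0 0 0 0; 0 0 0 0 0 0"

```text
clock: 14.92
position: [0.3911, -0.1043, 0.1441]
ee_rot: [0.979, 0.205, 0.0, 0.0]
ft_force: [-0.3, 0.7, -1.6]
grip_width: 0.618
```

```bash
python3 - <<'E'
from h import *
o=manip.get_obs(); print(o['position'],o['clock'])
p=manip.camera('wrist'); save(p,'w7')
print([(d['p'],toworld(p,d['xyz']),proj(p,toworld(p,d['xyz']),True)) for d in manip.search_frame(p,'pad_large_round_top')])
w=unproj(p,[[251,287]],o['position'][2]+0.0357,True)[0]
print(Rot.from_quat(o['ee_rot']).inv().apply(w-o['position'])*1000)
E
```

```text
[ 0.39111877 -0.10431577  0.14406399] 14.925
[(0.97, array([ 0.45752746, -0.08151274,  0.01240432]), array([[256.45823785, 111.0362081 ]]))]
[  1.99959872   0.97116107 -35.69858237]
```

View pics/w7.png

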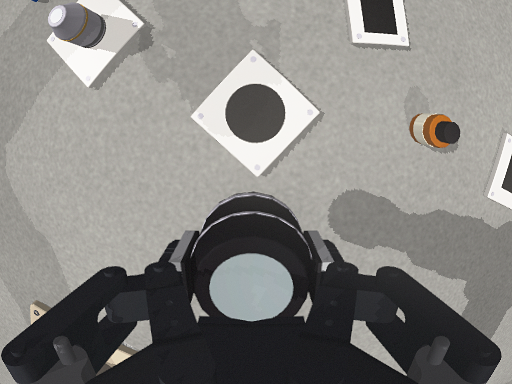

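```bash
python3 - <<'E'
from h import *
o=manip.get_obs(); p=manip.camera('wrist'); T=Rot.from_quat(o['ee_rot'])
g=cv2.cvtColor(p['frame'],cv2.COLOR_RGB2GRAY)
b=(g>100).astype(np.uint8); b[:245]=0; b[325:]=0;b[:,:200]=0;b[:,300:]=0
cs,_=cv2.findContours(b,cv2.RETR_EXTERNAL,cv2.CHAIN_APPROX_NONE); c=max(cs,key=cv2.contourArea)[:,0].astype(float)
W=unproj(p,c,o['position'][2]+.0357,True); L=T.inv().apply(W-o['position'])*1000
(cc,r)=cv2.minEnclosingCircle(L[:,:2].astype(np.float32)); print('held',cc,r,np.ptp(L,axis=0),L.min(0),L.max(0))
for thr in (90,110): c,rr,uv=inlay(p,(256,112),thr=thr,half=45); print(c,rr,uv)
lo=T.inv().apply(np.r_[c,0.01]-o['position'])*1000; print(lo)
E
```

```text
held (0.5098034143447876, 0.8657405972480774) 16.693389892578125 [3.21204113e+01 3.31619717e+01 1.50607320e-02] [-15.00820397 -15.64667522 -35.70711517] [ 17.11220736  17.51529652 -35.69205444]
[ 0.4556311  -0.08093168] (array([ 0.45555297, -0.08089712]), array([51.79390625, 52.1752002 ]), 87.99468994140625) [255.53658537 113.43292683]
[ 0.45556911 -0.08093983] (array([ 0.45550449, -0.08090986]), array([51.67277344, 52.86637695]), 24.003271102905273) [255.64848485 113.59393939]
[ 67.78840266   4.99091383 133.95716351]
```

```bash
python3 - <<'E'
from h import *
o=manip.get_obs(); y=np.radians(23.71)
c=np.array([.4556,-.08094])-np.array([.9*np.cos(y)+.93*np.sin(y),.9*np.sin(y)-.93*np.cos(y)])/1000
print(c); plan([*c,0.035],y)
E
```

```text
[ 0.45440201 -0.0804504 ]
world d mm [  62.9   23.3 -108.8] relrot [-0.    -0.     0.002] rows 3
22 1 36 -0.000 -0.000 0.001; 22 1 36 -0.000 -0.000 0.001; 22 1 36 -0.000 -0.000 0.001
```

Request:
arm_command --targets "33 2 0 0 0 0; 34 2 0 0 0 0; 0 0 40 0 0 0; 0 0 40 0 0 0; 0 0 25 0 0 0"

```text
clock: 15.7
position: [0.4534, -0.0801, 0.0368]
ee_rot: [0.979, 0.206, -0.001, -0.001]
ft_force: [0.5, 1.1, -1.3]
grip_width: 0.614
```

Request:
arm_command --targets "0 0 0 0 0 0; 0 0 0 0 0 0; 0 0 0 0 0 0"

```text
clock: 16.08
position: [0.4548, -0.0814, 0.04]
ee_rot: [0.979, 0.205, 0.001, 0.001]
ft_force: [1.7, 0.4, -1.8]
grip_width: 0.616
```

```bash
python3 - <<'E'
from h import *
y=np.radians(23.71)
c=np.array([.4556,-.08094])-np.array([.9*np.cos(y)+.93*np.sin(y),.9*np.sin(y)-.93*np.cos(y)])/1000
print(c); plan([*c,0.0243],y,step=19)
E
```

```text
[ 0.45440201 -0.0804504 ]
world d mm [ -0.4   0.9 -15.7] relrot [ 0.002 -0.002  0.   ] rows 1
0.0 -1.0 15.7 0.002 -0.002 0.000
```

Request:
arm_command --targets "0 -0.7 9 0 0 0; 0 0 5 0 0 0; 0 0 0 0 0 0; 0 0 0 0 0 0"

```text
clock: 16.58
position: [0.4535, -0.0806, 0.0247]
ee_rot: [0.979, 0.205, -0.0, -0.0]
ft_force: [-0.1, -0.2, -1.3]
grip_width: 0.613
```

Request:
arm_command --targets "0 0 0 0 0 0; 0 0 0 0 0 0"

```text
clock: 16.82
position: [0.4535, -0.0807, 0.0248]
ee_rot: [0.979, 0.205, 0.0, 0.0]
ft_force: [-0.4, -1.0, -2.2]
grip_width: 0.617
```

Request:
arm_command --targets "0.9 0 0 0 0 0; 0 0 1 0 0 0; 0 0 0 0 0 0; 0 0 0 0 0 0"

```text
clock: 17.32
position: [0.4546, -0.0803, 0.0241]
ee_rot: [0.979, 0.205, 0.0, 0.0]
ft_force: [-2.4, 0.1, 4.7]
grip_width: 0.616
```

Request:
arm_command --targets "0 0 0 0 0 0; 0 0 0 0 0 0; 0 0 0 0 0 0; 0 0 0 0 0 0" --grip 80

```text
clock: 17.82
position: [0.4544, -0.0803, 0.0238]
ee_rot: [0.979, 0.205, 0.0, 0.0]
ft_force: [-0.1, -0.2, 0.2]
grip_width: 0.939
```

Request:
arm_command --targets "0 0 -20 0 0 0; 0 0 -40 0 0 0; -32 0 -45 0 0 0; -32 0 0 0 0 0; 0 0 0 0 0 0"

```text
clock: 18.45
position: [0.3944, -0.1074, 0.129]
ee_rot: [0.979, 0.204, -0.0, 0.001]
ft_force: [-0.1, 0.8, -0.3]
grip_width: 0.937
```

```bash
python3 - <<'E'
from h import *
o=manip.get_obs(); print(o['position'],o['clock'])
p=manip.camera('wrist'); save(p,'w8')
a=cv2.cvtColor(p['frame'],cv2.COLOR_RGB2BGR)[40:200,170:330]; cv2.imwrite('pics/w8c.png',cv2.resize(a,None,fx=3.7,fy=3.7,interpolation=cv2.INTER_CUBIC))
print(proj(p,[[.4556,-.0809,z] for z in (.01,.06)],True))
E
```

```text
[ 0.39437262 -0.10736912  0.12904229] 18.45
[[249.86062003 114.52349999]
 [249.70320604 114.6165397 ]]
```

View pics/w8c.png

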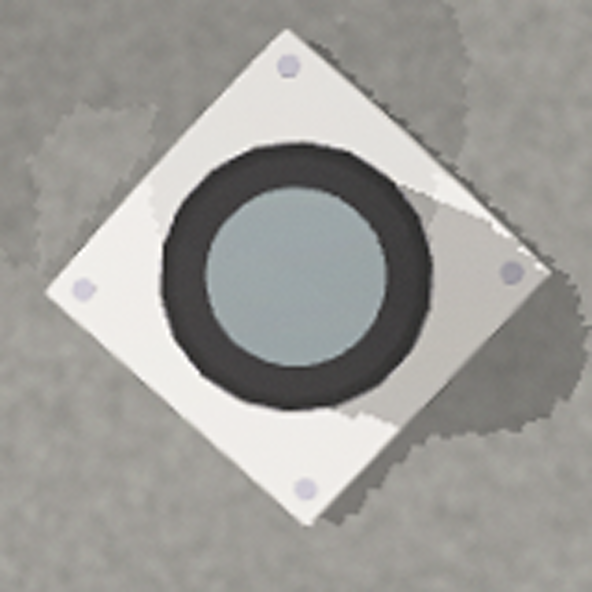

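```bash
python3 - <<'E'
from h import *
print(manip.get_obs()['joint_pos'].round(2))
plan([0.461,0.395,0.14],np.radians(-28),step=52)
E
```

```text
[ 0.9  -0.01 -0.74  2.1  -0.01  1.05 -0.99]
world d mm [ 65.6 501.6  11. ] relrot [ 0.001 -0.     0.901] rows 10
26 -43 -1 0.000 -0.000 0.090; 22 -46 -1 0.000 -0.000 0.090; 18 -47 -1 0.000 -0.000 0.090; 14 -49 -1 0.000 -0.000 0.090; 9 -50 -1 0.000 -0.000 0.090
5 -50 -1 0.000 -0.000 0.090; 0 -51 -1 0.000 -0.000 0.090; -4 -50 -1 0.000 -0.000 0.090; -9 -50 -1 0.000 -0.000 0.090; -13 -49 -1 0.000 -0.000 0.090
```

Request:
arm_command --targets "26 -43 -2 0 0 0.09; 22 -46 -2 0 0 0.09; 18 -47 -2 0 0 0.09; 14 -49 -2 0 0 0.09; 9 -50 -1 0 0 0.09" --grip 68

```text
clock: 19.12
position: [0.4288, 0.1478, 0.138]
ee_rot: [1.0, -0.019, 0.0, -0.001]
ft_force: [0.7, -0.4, -0.7]
grip_width: 0.796
```

Request:
arm_command --targets "5 -50 -1 0 0 0.09; 0 -51 -1 0 0 0.09; -4 -50 0 0 0 0.09; -9 -50 0 0 0 0.09; -13 -49 0 0 0 0.09"

```text
clock: 19.75
position: [0.4379, 0.2809, 0.1169]
ee_rot: [0.989, -0.143, -0.021, 0.016]
ft_force: [0.1, -0.5, -1.1]
grip_width: 0.799
```

Request:
arm_command --targets "0 0 0 0 0 0; 0 0 0 0 0 0; 0 0 0 0 0 0"

```text
clock: 20.12
position: [0.4386, 0.2785, 0.1181]
ee_rot: [0.989, -0.144, -0.02, 0.016]
ft_force: [0.7, -0.4, 0.3]
grip_width: 0.797
```

```bash
python3 - <<'E'
from h import *
o=manip.get_obs(); print(o['position'],o['clock'],np.degrees(yawof(o['ee_rot'])),o['joint_pos'].round(2))
p=manip.camera('wrist'); save(p,'w9')
a=cv2.cvtColor(p['frame'],cv2.COLOR_RGB2BGR)[40:200,170:330]; cv2.imwrite('pics/w9c.png',cv2.resize(a,None,fx=3.7,fy=3.7,interpolation=cv2.INTER_CUBIC))
E
```

```text
[0.43863433 0.27848615 0.11814073] 20.125 -16.569132644779824 [-0.27  0.28 -0.43  1.82  0.12  1.12 -2.6 ]
```

View pics/w9.png

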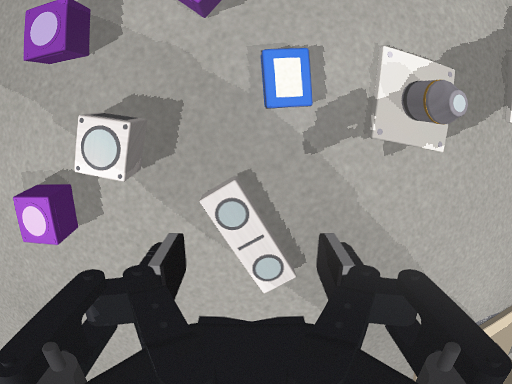

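View pics/w9c.png

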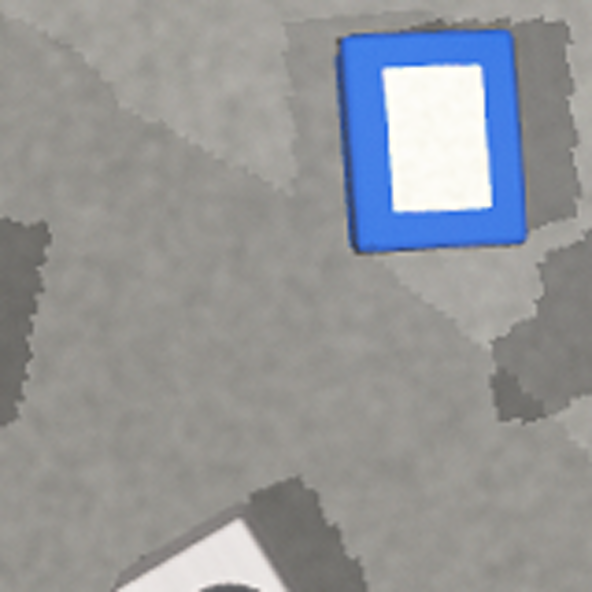

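```bash
python3 - <<'E'
from h import *
p=manip.camera('wrist')
a=cv2.cvtColor(p['frame'],cv2.COLOR_RGB2BGR)[90:250,0:200]; cv2.imwrite('pics/w9d.png',cv2.resize(a,None,fx=3.7,fy=3.7,interpolation=cv2.INTER_CUBIC))
for n,uv,z in (('cubewin',(101,148),.042),('purp1',(35,221),.042),('purp3 top-left',(44,28),.042),('sl win',(232,214),.018),('sl win2',(268,268),.018)): print(n,unproj(p,[uv],z,True))
E
```

```text
cubewin [[0.51279923 0.37110141 0.042     ]]
purp1 [[0.47755652 0.46683961 0.042     ]]
purp3 top-left [[0.6263424 0.391658  0.042    ]]
sl win [[0.42487642 0.29466825 0.018     ]]
sl win2 [[0.36459635 0.27976306 0.018     ]]
```

View pics/w9d.png

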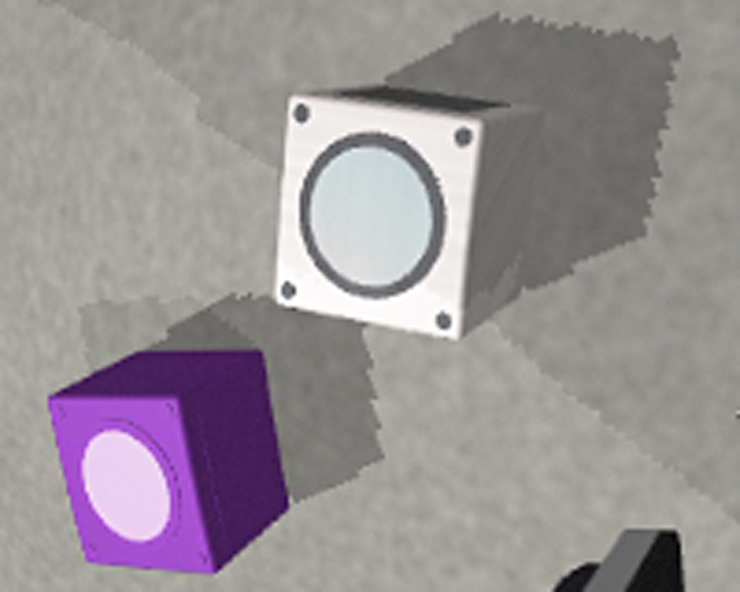

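```bash
python3 - <<'E'
from h import *
p=manip.camera('wrist')
s=np.array([[302,113],[463,136],[443,321],[288,290]])/3.7+[0,90]
W=unproj(p,s,.042,True)[:,:2]; print(W.mean(0),[np.degrees(np.arctan2(*(W[(i+1)%4]-W[i])[::-1]))%90 for i in range(4)],[np.linalg.norm(W[(i+1)%4]-W[i]) for i in range(4)])
y=np.radians(61.5); c=W.mean(0)-.055*np.array([np.cos(y),np.sin(y)]); print(c)
plan([*c,.14],y,step=52)
E
```

```text
[0.5128894  0.37200652] [np.float64(61.901793498727116), np.float64(61.4569532977778), np.float64(61.44990431045487), np.float64(61.344181245910264)] [np.float64(0.03781864690272752), np.float64(0.03834666808839358), np.float64(0.037892395961924584), np.float64(0.038048461728927646)]
[0.48664567 0.32367158]
world d mm [47.9 45.3 21.7] relrot [ 0.007  0.055 -1.362] rows 8
4 -7 -3 0.001 0.007 -0.170; 5 -6 -3 0.001 0.007 -0.170; 6 -5 -3 0.001 0.007 -0.170; 7 -4 -3 0.001 0.007 -0.170; 8 -3 -3 0.001 0.007 -0.170
8 -2 -3 0.001 0.007 -0.170; 8 -0 -3 0.001 0.007 -0.170; 8 1 -3 0.001 0.007 -0.170
```

Request:
arm_command --targets "4 -7 -3 0 0.007 -0.17; 5 -6 -3 0 0.007 -0.17; 6 -5 -3 0 0.007 -0.17; 7 -4 -3 0 0.007 -0.17; 8 -3 -3 0 0.007 -0.17"

```text
clock: 20.9
position: [0.4685, 0.3069, 0.1318]
ee_rot: [0.96, 0.28, -0.008, 0.009]
ft_force: [-0.4, -0.2, 0.5]
grip_width: 0.798
```

Request:
arm_command --targets "8 -2 -3 0 0.007 -0.17; 8 0 -3 0 0.007 -0.17; 8 1 -3 0 0.007 -0.17; 0 0 0 0 0 0; 0 0 0 0 0 0"

```text
clock: 21.52
position: [0.4854, 0.3238, 0.14]
ee_rot: [0.861, 0.509, -0.0, 0.004]
ft_force: [-0.3, -0.4, 0.9]
grip_width: 0.792
```

```bash
python3 - <<'E'
from h import *
plan([0.4866,.3237,.14],np.radians(61.5),step=19)
p=manip.camera('wrist'); save(p,'w10')
print(proj(p,[.513,.372,.042],True),manip.get_obs()['clock'])
a=cv2.cvtColor(p['frame'],cv2.COLOR_RGB2BGR)[40:200,170:330]; cv2.imwrite('pics/w10c.png',cv2.resize(a,None,fx=3.7,fy=3.7,interpolation=cv2.INTER_CUBIC))
E
```

```text
world d mm [ 1.2 -0.1 -0. ] relrot [ 0.006  0.004 -0.004] rows 1
0.5 1.1 0.0 0.006 0.004 -0.004
[[250.46253046 127.77261513]] 21.575
```

View pics/w10c.png

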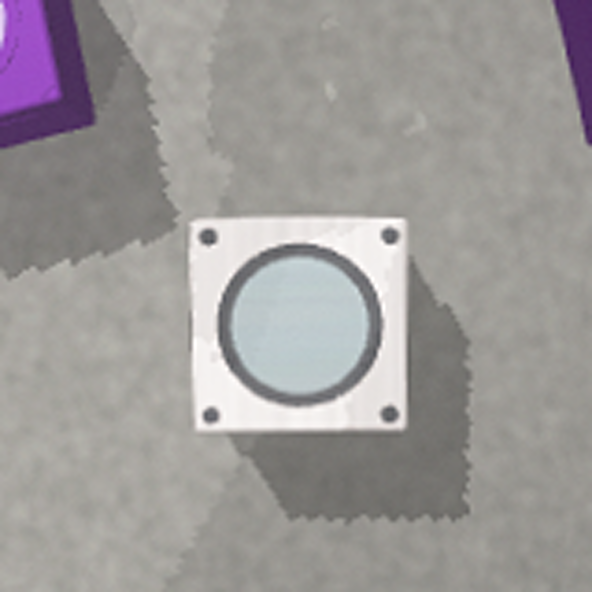

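```bash
cat >> h.py <<'E'
def quad(p,s,z,fish=True):
    W=unproj(p,s,z,fish)[:,:2]; d=[W[(i+1)%4]-W[i] for i in range(4)]
    return W.mean(0),[round(float(np.degrees(np.arctan2(v[1],v[0]))%90),2) for v in d],[round(float(np.linalg.norm(v))*1000,1) for v in d]
def tooloff(xy,dx,dy,yaw):
    "TCP xy so that a thing seen at xy, with tool-frame camera bias dx,dy mm, is met"
    return np.array(xy)-np.array([dx*np.cos(yaw)+dy*np.sin(yaw),dx*np.sin(yaw)-dy*np.cos(yaw)])/1000
E
python3 - <<'E'
from h import *
p=manip.camera('wrist'); o=manip.get_obs(); print(np.degrees(yawof(o['ee_rot'])))
s=np.array([[208,236],[390,236],[390,414],[211,415]])/3.7+[170,40]-.37
q=quad(p,s,.042); print(q); y=np.radians(61.5)
t=tooloff(q[0],.25,.95,y); print(t); plan([*t,.015],y,step=52)
E
```

```text
61.34591039865623
(array([0.51312596, 0.37223249]), [61.28, 61.85, 61.57, 61.67], [38.0, 37.9, 38.1, 38.1])
[0.51217179 0.37246608]
world d mm [  26.9   48.4 -125. ] relrot [ 0.006  0.004 -0.003] rows 3
19 -0 42 0.002 0.001 -0.001; 19 -0 42 0.002 0.001 -0.001; 19 0 42 0.002 0.001 -0.001
```

Request:
arm_command --targets "28 0 5 0.006 0.004 -0.004; 28 0 5 0 0 0; 0 0 45 0 0 0; 0 0 40 0 0 0; 0 0 25 0 0 0"

```text
clock: 22.25
position: [0.5111, 0.373, 0.0178]
ee_rot: [0.859, 0.512, -0.001, 0.0]
ft_force: [0.6, 0.1, -0.6]
grip_width: 0.797
```

Request:
arm_command --targets "0 0 0 0 0 0; 0 0 0 0 0 0; 0 0 0 0 0 0"

```text
clock: 22.62
position: [0.5128, 0.3743, 0.0216]
ee_rot: [0.858, 0.513, 0.001, -0.0]
ft_force: [0.0, 0.8, -0.1]
grip_width: 0.797
```

```bash
python3 - <<'E'
from h import *
plan([.5122,.3725,.015],np.radians(61.6),step=15)
E
```

```text
world d mm [-0.6 -1.8 -6.6] relrot [ 0.001 -0.003  0.002] rows 1
-1.9 0.3 6.6 0.001 -0.003 0.002
```

Request:
arm_command --targets "-1.5 0.3 6 0 0 0.002; 0 0 0 0 0 0; 0 0 0 0 0 0"

```text
clock: 23.0
position: [0.5116, 0.3723, 0.0141]
ee_rot: [0.859, 0.512, 0.0, -0.0]
ft_force: [-0.0, -0.4, -0.8]
grip_width: 0.797
```

Request:
arm_command --targets "0 0 0 0 0 0; 0 0 0 0 0 0; 0 0 0 0 0 0; 0 0 0 0 0 0; 0 0 0 0 0 0" --grip 35 --squeeze 45

```text
clock: 23.62
position: [0.5118, 0.3725, 0.0143]
ee_rot: [0.859, 0.512, 0.001, -0.0]
ft_force: [-0.5, 1.1, 3.3]
grip_width: 0.534
```

Request:
arm_command --targets "0 0 0 0 0 0; 0 0 -10 0 0 0; 0 0 -30 0 0 0; 0 0 -50 0 0 0; 0 0 -35 0 0 0"

```text
clock: 24.25
position: [0.5116, 0.3723, 0.1413]
ee_rot: [0.859, 0.512, 0.001, -0.0]
ft_force: [-0.4, 0.0, -1.3]
grip_width: 0.529
```

```bash
python3 - <<'E'
from h import *
o=manip.get_obs(); print(o['clock'],o['grip_width']*85.4,o['ft_force'],np.degrees(yawof(o['ee_rot'])))
p=manip.camera('wrist'); save(p,'w11')
# pad square from first top picture screws
t=manip.camera('top'); a=cv2.cvtColor(t['frame'],cv2.COLOR_RGB2BGR)[155:215,380:460]; cv2.imwrite('pics/t11c.png',cv2.resize(a,None,fx=8,fy=8,interpolation=cv2.INTER_CUBIC))
y=np.radians(98); c=np.array([.543,-.402]); v=c-.075*np.array([np.cos(y),np.sin(y)]); plan([*v,.16],y,step=52)
E
```

```text
24.25 45.190061134984596 [-0.35763282  0.01472418 -1.31262861] 61.63471007362275
world d mm [  40.6 -849.9   16.3] relrot [ 0.005 -0.005 -0.635] rows 17
-43 26 -1 0.000 -0.000 -0.037; -44 24 -1 0.000 -0.000 -0.037; -45 23 -1 0.000 -0.000 -0.037; -45 21 -1 0.000 -0.000 -0.037; -46 19 -1 0.000 -0.000 -0.037
-47 17 -1 0.000 -0.000 -0.037; -48 16 -1 0.000 -0.000 -0.037; -48 14 -1 0.000 -0.000 -0.037; -49 12 -1 0.000 -0.000 -0.037; -49 10 -1 0.000 -0.000 -0.037
-49 8 -1 0.000 -0.000 -0.037; -50 7 -1 0.000 -0.000 -0.037; -50 5 -1 0.000 -0.000 -0.037; -50 3 -1 0.000 -0.000 -0.037; -50 1 -1 0.000 -0.000 -0.037
-50 -1 -1 0.000 -0.000 -0.037; -50 -3 -1 0.000 -0.000 -0.037
```

View pics/w11.png

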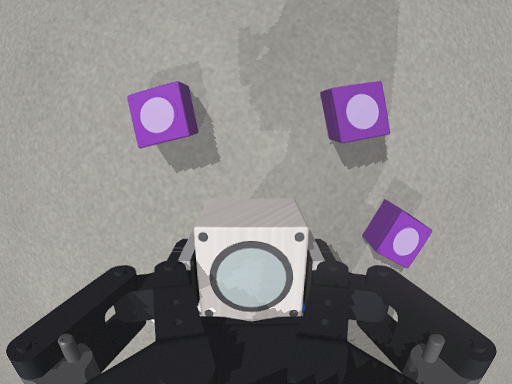

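View pics/t11c.png

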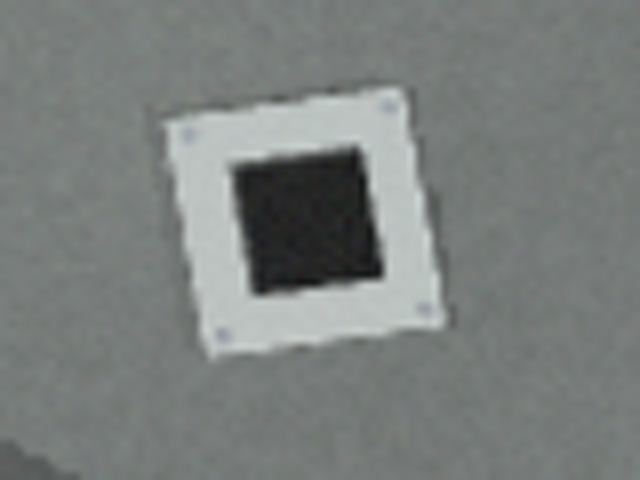

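Request:
arm_command --targets "-43 26 -2 0 0 -0.037; -44 24 -2 0 0 -0.037; -45 23 -2 0 0 -0.037; -45 21 -2 0 0 -0.037; -46 19 -2 0 0 -0.037"

```text
clock: 24.98
position: [0.5227, 0.1202, 0.1483]
ee_rot: [0.808, 0.59, -0.0, -0.0]
ft_force: [0.1, -0.9, -2.6]
grip_width: 0.531
```

Request:
arm_command --targets "-47 17 -2 0 0 -0.037; -48 16 -2 0 0 -0.037; -48 14 -2 0 0 -0.037; -49 12 0 0 0 -0.037; -49 10 0 0 0 -0.037"

```text
clock: 25.6
position: [0.5333, -0.1303, 0.1542]
ee_rot: [0.75, 0.662, -0.0, -0.001]
ft_force: [0.5, -0.0, -1.8]
grip_width: 0.531
```

Request:
arm_command --targets "-49 8 0 0 0 -0.037; -50 7 0 0 0 -0.037; -50 5 0 0 0 -0.037; -50 3 0 0 0 -0.037; -50 1 0 0 0 -0.037"

```text
clock: 26.22
position: [0.5447, -0.3801, 0.1537]
ee_rot: [0.685, 0.728, 0.0, -0.001]
ft_force: [0.7, -0.4, -0.8]
grip_width: 0.535
```

Request:
arm_command --targets "-50 -1 0 0 0 -0.037; -50 -3 0 0 0 -0.037; 0 0 0 0 0 0; 0 0 0 0 0 0; 0 0 0 0 0 0"

```text
clock: 26.85
position: [0.5498, -0.4772, 0.1546]
ee_rot: [0.658, 0.753, 0.001, -0.0]
ft_force: [0.2, -0.1, -1.0]
grip_width: 0.534
```

```bash
python3 - <<'E'
from h import *
o=manip.get_obs(); print(o['clock'],o['position'],np.degrees(yawof(o['ee_rot'])),o['joint_pos'].round(2))
p=manip.camera('wrist'); save(p,'w12')
print(proj(p,[.543,-.402,.01],True))
E
```

```text
26.85 [ 0.54979944 -0.47717427  0.15456182] 97.77443374456243 [ 0.85  0.63 -0.31  1.23  0.19  1.31  0.68]
[[254.0501577  104.49765334]]
```

View pics/w12.png

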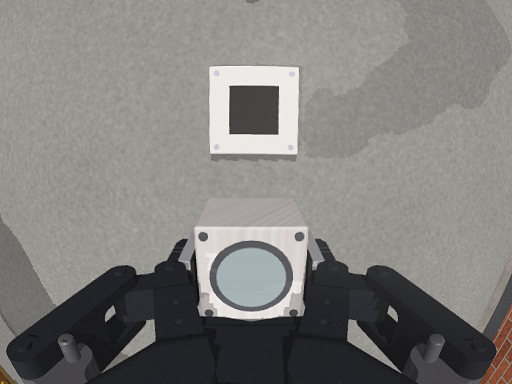

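```bash
python3 - <<'E'
from h import *
p=manip.camera('wrist')
f=cv2.cvtColor(p['frame'],cv2.COLOR_RGB2BGR)
cv2.imwrite('pics/w12a.png',cv2.resize(f[55:165,195:315],None,fx=5,fy=5,interpolation=cv2.INTER_CUBIC))
cv2.imwrite('pics/w12b.png',cv2.resize(f[215:330,185:315],None,fx=5,fy=5,interpolation=cv2.INTER_CUBIC))
E
```

```text
(no output)
```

View pics/w12a.png

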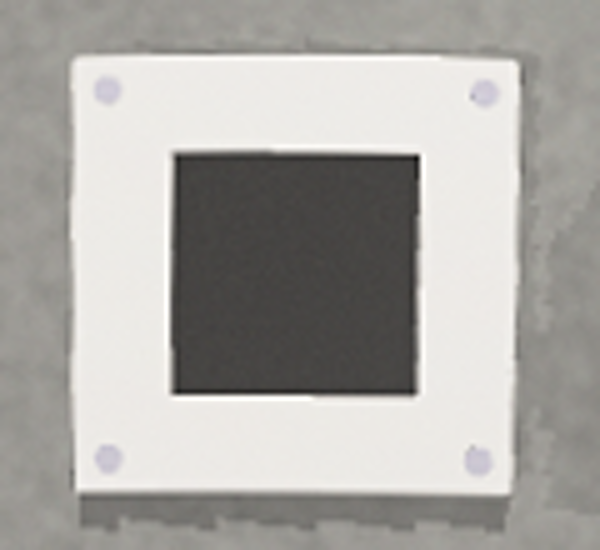

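View pics/w12b.png

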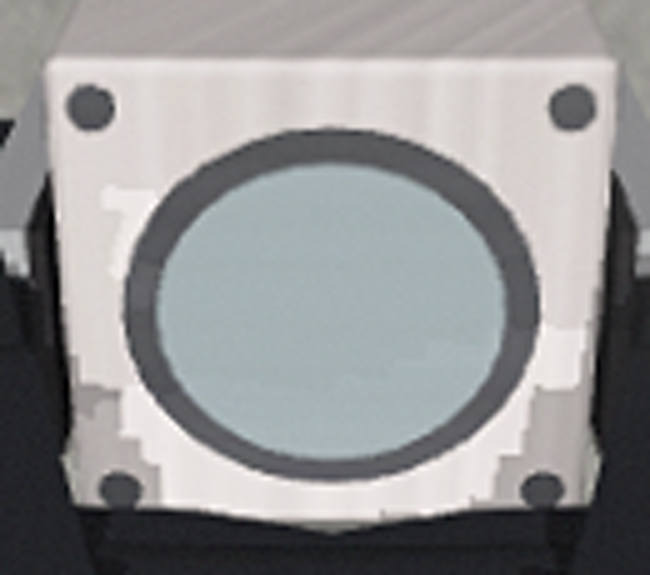

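```bash
python3 - <<'E'
from h import *
p=manip.camera('wrist'); o=manip.get_obs(); T=Rot.from_quat(o['ee_rot'])
s=np.array([[108,91],[485,93],[479,461],[108,459]])/5+[195,55]-.4
q=quad(p,s,.01); print('pad',q)
i=np.array([[172,152],[420,154],[417,395],[172,395]])/5+[195,55]-.4
qi=quad(p,i,.01); print('inlay',qi)
h=np.array([[91,107],[572,107],[542,490],[122,490]])/5+[185,215]-.4
qh=quad(p,h,o['position'][2]+.042-.0142); print('held',qh)
off=T.inv().apply(np.r_[qh[0],0]-np.r_[o['position'][:2],0])*1000; print(off, 'tool yaw',np.degrees(yawof(o['ee_rot'])))
E
```

```text
pad (array([ 0.54323645, -0.40706471]), [7.59, 7.4, 7.48, 7.23], [70.0, 70.0, 70.2, 69.9])
inlay (array([ 0.54323928, -0.40696415]), [7.4, 7.43, 7.81, 7.42], [46.0, 45.6, 46.0, 45.9])
held (array([ 0.55016495, -0.47724408]), [7.73, 7.64, 7.72, 7.97], [37.9, 38.0, 37.7, 38.0])
[6.14182361e-01 6.48723895e-01 5.78379041e-04] tool yaw 97.73446163503642
```

```bash
python3 - <<'E'
from h import *
y=np.radians(97.47); t=tooloff([.54324,-.4070],.55,.75,y); print(t); plan([*t,.0345],y,step=60)
E
```

```text
[ 0.54256787 -0.40764284]
world d mm [  -7.    70.3 -120.5] relrot [ 0.001 -0.     0.005] rows 3
24 1 40 0.000 -0.000 0.002; 24 1 40 0.000 -0.000 0.002; 24 1 40 0.000 -0.000 0.002
```

Request:
arm_command --targets "35 1 0 0 0 0.005; 35 2 0 0 0 0; 0 0 40 0 0 0; 0 0 45 0 0 0; 0 0 30 0 0 0"

```text
clock: 27.62
position: [0.5424, -0.4081, 0.0379]
ee_rot: [0.66, 0.751, 0.0, -0.001]
ft_force: [0.0, -0.1, -1.1]
grip_width: 0.537
```

Request:
arm_command --targets "0 0 0 0 0 0; 0 0 0 0 0 0; 0 0 0 0 0 0"

```text
clock: 28.0
position: [0.5441, -0.4096, 0.0418]
ee_rot: [0.66, 0.751, 0.0, 0.001]
ft_force: [0.1, 0.7, -0.9]
grip_width: 0.532
```

```bash
python3 - <<'E'
from h import *
plan([.5426,-.4076,.0245],np.radians(97.47),step=60)
E
```

```text
world d mm [ -1.5   2.  -17.3] relrot [ 0.003  0.002 -0.002] rows 1
2 -1 17 0.003 0.002 -0.002
```

Request:
arm_command --targets "1.5 -1 12 0 0 -0.002; 0 0 0 0 0 0; 0 0 0 0 0 0; 0 0 0 0 0 0"

```text
clock: 28.5
position: [0.542, -0.4078, 0.0279]
ee_rot: [0.659, 0.752, 0.0, 0.0]
ft_force: [-0.7, -0.5, -1.2]
grip_width: 0.533
```

```bash
python3 - <<'E'
from h import *
plan([.5426,-.4076,.0243],np.radians(97.47),step=10)
E
```

```text
world d mm [ 0.6  0.2 -3.6] relrot [ 0.001 -0.     0.   ] rows 1
0.1 0.6 3.6 0.001 -0.000 0.000
```

Request:
arm_command --targets "0.1 0.6 2.5 0 0 0; 0 0 1 0 0 0; 0 0 0 0 0 0; 0 0 0 0 0 0"

```text
clock: 29.0
position: [0.5425, -0.4074, 0.0244]
ee_rot: [0.659, 0.752, 0.0, 0.0]
ft_force: [-1.2, 1.0, 1.6]
grip_width: 0.535
```

Request:
arm_command --targets "0 0 0.4 0 0 0; 0 0 0 0 0 0"

```text
clock: 29.25
position: [0.5425, -0.4074, 0.0243]
ee_rot: [0.659, 0.752, 0.0, 0.0]
ft_force: [-2.9, 2.4, 5.4]
grip_width: 0.53
```

Request:
arm_command --targets "0 0 0 0 0 0; 0 0 0 0 0 0; 0 0 0 0 0 0; 0 0 0 0 0 0" --grip 72

```text
clock: 29.75
position: [0.5424, -0.4075, 0.0238]
ee_rot: [0.659, 0.752, 0.0, -0.0]
ft_force: [-0.4, -0.2, -0.6]
grip_width: 0.845
```

Request:
arm_command --targets "0 0 -20 0 0 0; 0 0 -40 0 0 0; -33 0 -50 0 0 0; -33 0 0 0 0 0; 0 0 0 0 0 0"

```text
clock: 30.38
position: [0.5503, -0.4762, 0.1357]
ee_rot: [0.661, 0.751, -0.0, 0.001]
ft_force: [-0.5, 0.0, -1.5]
grip_width: 0.843
```

```bash
python3 - <<'E'
from h import *
o=manip.get_obs(); print(o['position'],o['clock'])
p=manip.camera('wrist'); save(p,'w13')
a=cv2.cvtColor(p['frame'],cv2.COLOR_RGB2BGR)[50:180,185:315]; cv2.imwrite('pics/w13c.png',cv2.resize(a,None,fx=4.5,fy=4.5,interpolation=cv2.INTER_CUBIC))
E
```

```text
[ 0.55029224 -0.47615451  0.13566267] 30.375
```

View pics/w13c.png

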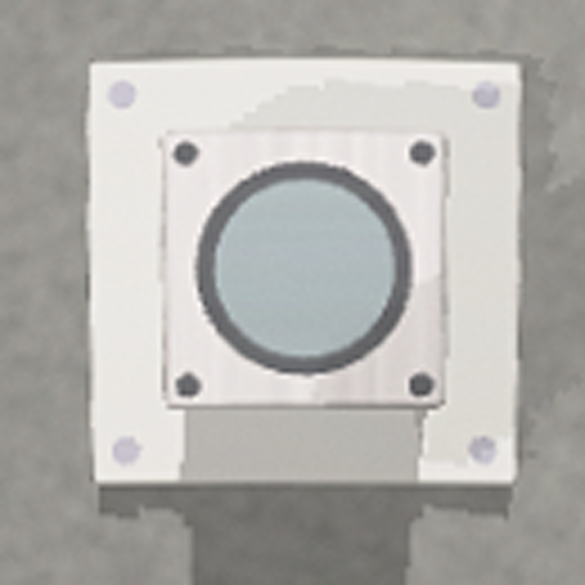

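```bash
python3 - <<'E'
from h import *
p=manip.camera('wrist'); o=manip.get_obs()
s=np.array([[122,95],[486,95],[483,449],[126,451]])/4.5+[185,50]-.4; print(quad(p,s,.01))
s=np.array([[185,153],[422,153],[421,385],[188,385]])/4.5+[185,50]-.4; print(quad(p,s,.052))
y=np.radians(75); c=np.array([.396,.288]); v=c-.06*np.array([np.cos(y),np.sin(y)])
plan([*v,.14],y,step=50)
E
```

```text
(array([ 0.54350852, -0.40424179]), [7.46, 7.53, 7.73, 7.44], [69.8, 69.5, 69.9, 69.9])
(array([ 0.54328628, -0.40464948]), [7.45, 7.55, 7.42, 7.76], [38.0, 37.9, 37.8, 37.9])
world d mm [-170.7  702.6    5.5] relrot [ 0.001 -0.001  0.393] rows 15
48 -5 -0 0.000 -0.000 0.026; 48 -6 -0 0.000 -0.000 0.026; 48 -8 -0 0.000 -0.000 0.026; 47 -9 -0 0.000 -0.000 0.026; 47 -10 -0 0.000 -0.000 0.026
47 -11 -0 0.000 -0.000 0.026; 47 -13 -0 0.000 -0.000 0.026; 46 -14 -0 0.000 -0.000 0.026; 46 -15 -0 0.000 -0.000 0.026; 45 -16 -0 0.000 -0.000 0.026
45 -17 -0 0.000 -0.000 0.026; 44 -19 -0 0.000 -0.000 0.026; 44 -20 -0 0.000 -0.000 0.026; 43 -21 -0 0.000 -0.000 0.026; 43 -22 -0 0.000 -0.000 0.026
```

```bash
cat >> h.py <<'E'
def planfrom(p,yaw0,pos,yaw,step=50):
    p=np.array(p);d=(np.array(pos)-p)*1000; dy=(yaw-yaw0)
    n=int(max(np.ceil(np.linalg.norm(d)/step),np.ceil(abs(dy)/0.17),1)); rows=[]
    for i in range(n):
        a=yaw0+dy*i/n; w=d/n
        rows.append(f'{w[0]*np.cos(a)+w[1]*np.sin(a):.0f} {w[0]*np.sin(a)-w[1]*np.cos(a):.0f} {-w[2]:.0f} 0 0 {-dy/n:.3f}')
    for i in range(0,n,5): print('; '.join(rows[i:i+5]))
E
python3 - <<'E'
from h import *
o=manip.get_obs(); r=np.radians
planfrom(o['position'],yawof(o['ee_rot']),[.46,.05,.15],r(45)); print()
planfrom([.46,.05,.15],r(45),[.340,.273,.14],r(14))
E
```

```text
48 -2 -1 0 0 0.083; 48 -6 -1 0 0 0.083; 47 -10 -1 0 0 0.083; 46 -14 -1 0 0 0.083; 45 -18 -1 0 0 0.083
43 -21 -1 0 0 0.083; 41 -25 -1 0 0 0.083; 39 -28 -1 0 0 0.083; 37 -31 -1 0 0 0.083; 34 -34 -1 0 0 0.083
31 -37 -1 0 0 0.083

12 -40 2 0 0 0.090; 8 -41 2 0 0 0.090; 5 -42 2 0 0 0.090; 1 -42 2 0 0 0.090; -3 -42 2 0 0 0.090
-7 -42 2 0 0 0.090
```

Request:
arm_command --targets "48 -2 -2 0 0 0.083; 48 -6 -2 0 0 0.083; 47 -10 -2 0 0 0.083; 46 -14 -2 0 0 0.083; 45 -18 -2 0 0 0.083" --grip 62

```text
clock: 31.1
position: [0.5085, -0.2327, 0.1443]
ee_rot: [0.8, 0.599, 0.0, -0.0]
ft_force: [0.7, 0.2, 1.0]
grip_width: 0.728
```

Request:
arm_command --targets "43 -21 -1 0 0 0.083; 41 -25 -1 0 0 0.083; 39 -28 -1 0 0 0.083; 37 -31 -1 0 0 0.083; 34 -34 -1 0 0 0.083"

```text
clock: 31.72
position: [0.467, 0.0035, 0.1493]
ee_rot: [0.907, 0.422, 0.0, 0.0]
ft_force: [0.7, 0.7, 0.5]
grip_width: 0.729
```

Request:
arm_command --targets "31 -37 0 0 0 0.083; 12 -40 2 0 0 0.09; 8 -41 2 0 0 0.09; 5 -42 2 0 0 0.09; 1 -42 2 0 0 0.09"

```text
clock: 32.35
position: [0.378, 0.1977, 0.1412]
ee_rot: [0.977, 0.212, 0.0, 0.0]
ft_force: [0.8, 0.5, -0.0]
grip_width: 0.725
```

Request:
arm_command --targets "-3 -42 2 0 0 0.09; -7 -42 2 0 0 0.09; 0 0 0 0 0 0; 0 0 0 0 0 0; 0 0 0 0 0 0"

```text
clock: 32.98
position: [0.3393, 0.2695, 0.137]
ee_rot: [0.992, 0.124, 0.0, 0.0]
ft_force: [0.5, -0.2, -0.2]
grip_width: 0.728
```

```bash
python3 - <<'E'
from h import *
o=manip.get_obs(); print(o['position'],o['clock'],np.degrees(yawof(o['ee_rot'])))
plan([.340,.273,.13],np.radians(14))
p=manip.camera('wrist'); save(p,'w14')
a=cv2.cvtColor(p['frame'],cv2.COLOR_RGB2BGR)[40:200,170:330]; cv2.imwrite('pics/w14c.png',cv2.resize(a,None,fx=3.7,fy=3.7,interpolation=cv2.INTER_CUBIC))
E
```

```text
[0.33932139 0.26946702 0.13703037] 32.975 14.199276119962514
world d mm [ 0.7  3.5 -7. ] relrot [ 0.    -0.     0.003] rows 1
2 -3 7 0.000 -0.000 0.003
```

View pics/w14.png

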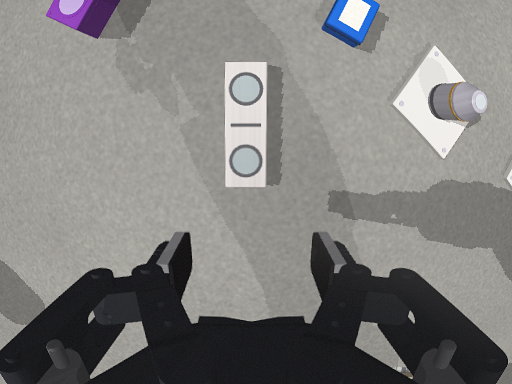

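View pics/w14c.png

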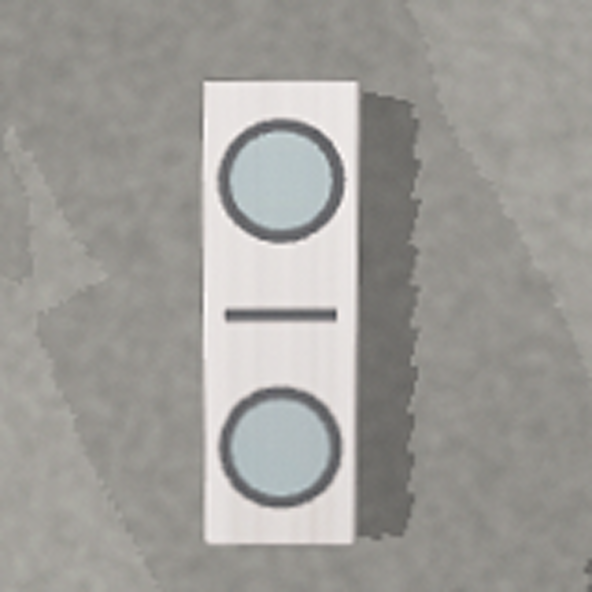

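```bash
python3 - <<'E'
from h import *
p=manip.camera('wrist')
s=np.array([[204,81],[359,81],[354,544],[206,544]])/3.7+[170,40]-.37; q=quad(p,s,.018); print(q)
w=unproj(p,np.array([[282,181],[281,447]])/3.7+[170,40]-.37,.018,True)[:,:2]; d=w[0]-w[1]; print(w.mean(0),np.degrees(np.arctan2(d[1],d[0])),np.linalg.norm(d))
y=np.radians(14.0); t=tooloff(w.mean(0),.3,.85,y); print(t); plan([*t,.011],y)
E
```

```text
(array([0.39521839, 0.28764688]), [13.86, 13.87, 14.16, 13.87], [35.2, 108.6, 35.2, 108.8])
[0.39508636 0.28736228] 13.84497504165519 0.061723621640606706
[0.39458963 0.28811446]
world d mm [  55.2   18.5 -126. ] relrot [ 0.    -0.     0.003] rows 3
19 -1 42 0.000 -0.000 0.001; 19 -1 42 0.000 -0.000 0.001; 19 -1 42 0.000 -0.000 0.001
```

Request:
arm_command --targets "29 -2 5 0 0 0.005; 29 -2 5 0 0 0; 0 0 40 0 0 0; 0 0 40 0 0 0; 0 0 26 0 0 0"

```text
clock: 33.7
position: [0.394, 0.2874, 0.0192]
ee_rot: [0.993, 0.121, -0.001, 0.0]
ft_force: [-1.1, 0.2, 0.4]
grip_width: 0.726
```

Request:
arm_command --targets "0 0 0 0 0 0; 0 0 0 0 0 0; 0 0 0 0 0 0"

```text
clock: 34.08
position: [0.3952, 0.2888, 0.0224]
ee_rot: [0.993, 0.121, 0.001, -0.001]
ft_force: [0.3, -0.1, -0.3]
grip_width: 0.725
```

```bash
python3 - <<'E'
from h import *
plan([.3946,.2881,.011],np.radians(13.9),step=15)
E
```

```text
world d mm [ -0.6  -0.7 -11.4] relrot [-0.001 -0.003  0.001] rows 1
-0.8 0.6 11.4 -0.001 -0.003 0.001
```

Request:
arm_command --targets "-0.5 0.5 8 0 0 0; 0 0 2 0 0 0; 0 0 0 0 0 0; 0 0 0 0 0 0"

```text
clock: 34.58
position: [0.394, 0.2879, 0.0111]
ee_rot: [0.993, 0.122, 0.0, -0.0]
ft_force: [0.4, -0.2, 1.3]
grip_width: 0.724
```

```bash
python3 - <<'E'
from h import *
plan([.3946,.2881,.011],np.radians(13.9),step=15)
E
```

```text
world d mm [ 0.6  0.2 -0.1] relrot [-0.    -0.     0.001] rows 1
0.6 -0.0 0.1 -0.000 -0.000 0.001
```

Request:
arm_command --targets "0.5 0 0 0 0 0; 0 0 0 0 0 0; 0 0 0 0 0 0; 0 0 0 0 0 0; 0 0 0 0 0 0" --grip 25 --squeeze 50

```text
clock: 35.2
position: [0.3947, 0.2882, 0.0114]
ee_rot: [0.993, 0.121, 0.0, -0.0]
ft_force: [-0.8, -0.8, 5.7]
grip_width: 0.41
```

Request:
arm_command --targets "0 0 0 0 0 0; 0 0 -5 0 0 0; 0 0 -20 0 0 0; 0 0 -40 0 0 0; 0 0 -40 0 0 0"

```text
clock: 35.83
position: [0.3941, 0.288, 0.1182]
ee_rot: [0.993, 0.122, 0.0, -0.0]
ft_force: [1.5, -0.1, -1.8]
grip_width: 0.407
```

```bash
python3 - <<'E'
from h import *
o=manip.get_obs(); print(o['clock'],o['grip_width']*85.4,o['ft_force'],np.degrees(yawof(o['ee_rot'])),o['position'])
p=manip.camera('wrist'); save(p,'w15')
y=np.radians(31); c=np.array([.629,-.128]); v=c-.09*np.array([np.cos(y),np.sin(y)]); print(v)
planfrom(o['position'],yawof(o['ee_rot']),[*v,.16],y,step=48)
E
```

```text
35.825 34.71661914277045 [ 1.53272848 -0.09512091 -1.84040905] 13.986561892272869 [0.39409567 0.28804713 0.11822563]
[ 0.55185494 -0.17435343]
4 44 -4 0 0 -0.027; 3 44 -4 0 0 -0.027; 1 44 -4 0 0 -0.027; 0 44 -4 0 0 -0.027; -1 44 -4 0 0 -0.027
-2 44 -4 0 0 -0.027; -3 44 -4 0 0 -0.027; -5 44 -4 0 0 -0.027; -6 44 -4 0 0 -0.027; -7 44 -4 0 0 -0.027
-8 44 -4 0 0 -0.027
```

View pics/w15.png

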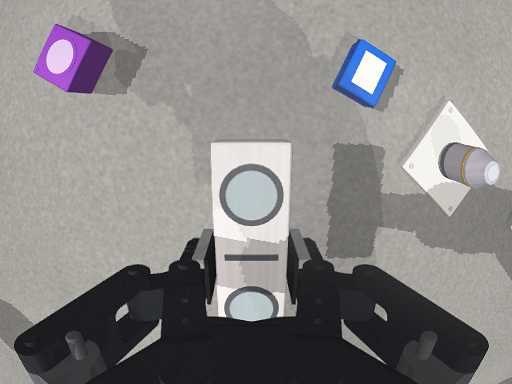

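```bash
python3 - <<'E'
from h import *
o=manip.get_obs()
y=np.radians(31)
planfrom(o['position'],yawof(o['ee_rot']),[.518,-.195,.22],y,step=52)
E
```

```text
0 50 -10 0 0 -0.030; -1 50 -10 0 0 -0.030; -3 50 -10 0 0 -0.030; -4 50 -10 0 0 -0.030; -6 50 -10 0 0 -0.030
-7 49 -10 0 0 -0.030; -9 49 -10 0 0 -0.030; -10 49 -10 0 0 -0.030; -12 49 -10 0 0 -0.030; -13 48 -10 0 0 -0.030
```

Request:
arm_command --targets "0 50 -12 0 0 -0.03; -1 50 -12 0 0 -0.03; -3 50 -12 0 0 -0.03; -4 50 -12 0 0 -0.03; -6 50 -12 0 0 -0.03"

```text
clock: 36.5
position: [0.456, 0.0436, 0.1775]
ee_rot: [0.981, 0.196, 0.001, -0.0]
ft_force: [1.1, 0.6, -2.0]
grip_width: 0.402
```

Request:
arm_command --targets "-7 49 -10 0 0 -0.03; -9 49 -10 0 0 -0.03; -10 49 -10 0 0 -0.03; -12 49 -6 0 0 -0.03; -13 48 -6 0 0 -0.03"

```text
clock: 37.12
position: [0.5172, -0.1983, 0.2193]
ee_rot: [0.963, 0.269, 0.001, -0.0]
ft_force: [1.2, 0.5, -2.4]
grip_width: 0.413
```

Request:
arm_command --targets "0 0 0 0 0 0; 0 0 0 0 0 0; 0 0 0 0 0 0"

```text
clock: 37.5
position: [0.517, -0.1955, 0.2183]
ee_rot: [0.963, 0.269, 0.0, -0.0]
ft_force: [-0.8, -0.1, -2.5]
grip_width: 0.404
```

```bash
python3 - <<'E'
from h import *
o=manip.get_obs(); print(o['clock'],np.degrees(yawof(o['ee_rot'])),o['position'])
p=manip.camera('wrist'); save(p,'w16')
f=cv2.cvtColor(p['frame'],cv2.COLOR_RGB2BGR)
cv2.imwrite('pics/w16a.png',cv2.resize(f[0:150,190:320],None,fx=4,fy=4,interpolation=cv2.INTER_CUBIC))
cv2.imwrite('pics/w16b.png',cv2.resize(f[130:330,190:320],None,fx=3,fy=3,interpolation=cv2.INTER_CUBIC))
E
```

```text
37.5 31.258630839061098 [ 0.51699692 -0.19548915  0.21826407]
```

View pics/w16.png

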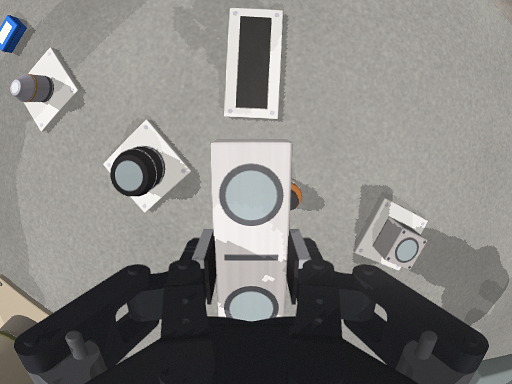

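View pics/w16a.png

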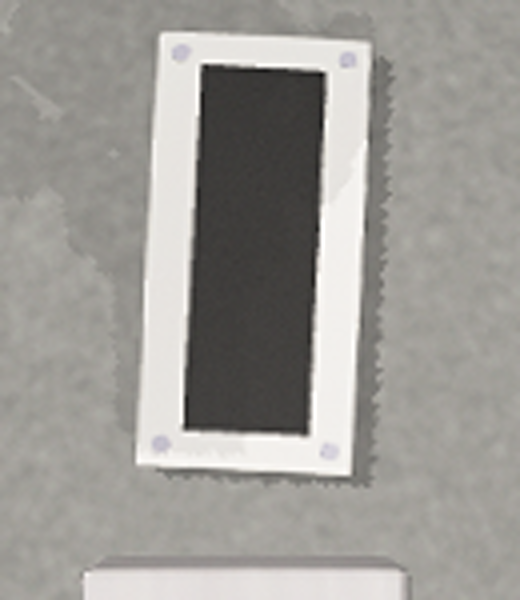

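View pics/w16b.png

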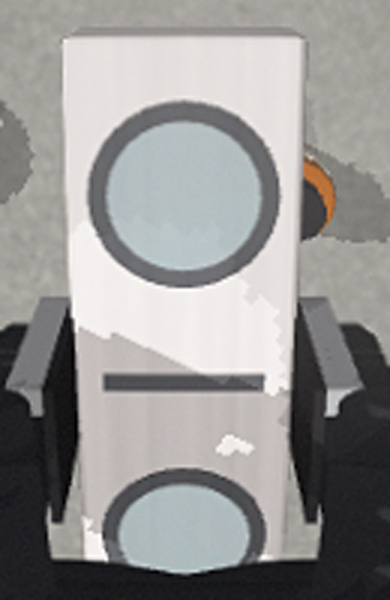

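```bash
python3 - <<'E'
from h import *
p=manip.camera('wrist'); o=manip.get_obs(); T=Rot.from_quat(o['ee_rot'])
s=np.array([[180,52],[348,60],[330,451],[161,443]])/4+[190,0]-.37; q=quad(p,s,.01); print(q)
W=unproj(p,s,.01,True)[:,:2]; d=(W[0]+W[1]-W[2]-W[3]); print('long yaw',np.degrees(np.arctan2(d[1],d[0])))
s=np.array([[202,65],[326,71],[308,436],[184,431]])/4+[190,0]-.37; qi=quad(p,s,.01); print(qi)
W=unproj(p,s,.01,True)[:,:2]; d=(W[0]+W[1]-W[2]-W[3]); print('long yaw',np.degrees(np.arctan2(d[1],d[0])))
h=np.array([[183.5,382],[184,194],[64,37],[305,37]])/3+[190,130]-.33
L=T.inv().apply(unproj(p,h,o['position'][2]+.0066,True)-o['position'])*1000; print(L.round(2)); 
d=L[1]-L[0]; print('held yaw off deg (tool)',np.degrees(np.arctan2(d[1],d[0])),'yaw',np.degrees(yawof(o['ee_rot'])))
E
```

```text
(array([ 0.62951803, -0.13151727]), [28.53, 28.6, 28.5, 28.7], [48.4, 117.8, 48.2, 117.8])
long yaw 28.648270218504013
(array([ 0.62945445, -0.13162899]), [28.49, 28.45, 28.91, 28.63], [35.7, 109.8, 35.3, 110.0])
long yaw 28.542353884685774
[[  0.28   0.71  -6.6 ]
 [ 31.59   0.78  -6.58]
 [ 55.09 -16.55  -6.56]
 [ 55.1   18.25  -6.56]]
held yaw off deg (tool) 0.13838140673215105 yaw 31.237852506016107
```

```bash
python3 - <<'E'
from h import *
o=manip.get_obs(); y=np.radians(28.6)
t=tooloff([.6295,-.1316],.28,.75,y); print(t)
planfrom(o['position'],yawof(o['ee_rot']),[*t,.10],y,step=50)
E
```

```text
[ 0.62889515 -0.13107555]
32 1 30 0 0 0.012; 32 0 30 0 0 0.012; 32 -0 30 0 0 0.012; 32 -0 30 0 0 0.012
```

Request:
arm_command --targets "32 1 30 0 0 0.012; 32 0 30 0 0 0.012; 32 0 30 0 0 0.012; 32 0 30 0 0 0.012; 0 0 0 0 0 0"

```text
clock: 38.22
position: [0.628, -0.1301, 0.0949]
ee_rot: [0.969, 0.247, -0.001, -0.002]
ft_force: [-0.3, 0.2, -2.4]
grip_width: 0.401
```

Request:
arm_command --targets "0 0 30 0 0 0; 0 0 25 0 0 0; 0 0 5 0 0 0; 0 0 0 0 0 0; 0 0 0 0 0 0"

```text
clock: 38.85
position: [0.6291, -0.1337, 0.0396]
ee_rot: [0.969, 0.245, 0.001, 0.0]
ft_force: [-0.6, -0.2, -2.0]
grip_width: 0.406
```

```bash
python3 - <<'E'
from h import *
plan([.6289,-.1311,.0220],np.radians(28.6),step=18)
E
```

```text
world d mm [ -0.2   2.6 -17.6] relrot [ 0.001 -0.002 -0.004] rows 1
1.1 -2.4 17.6 0.001 -0.002 -0.004
```

Request:
arm_command --targets "0.5 -1.8 6 0 0 -0.003; 0 0 6 0 0 0; 0 0 0 0 0 0; 0 0 0 0 0 0"

```text
clock: 39.35
position: [0.6279, -0.1317, 0.026]
ee_rot: [0.969, 0.247, 0.0, -0.0]
ft_force: [0.2, -0.0, -1.9]
grip_width: 0.407
```

```bash
python3 - <<'E'
from h import *
plan([.6289,-.1311,.0215],np.radians(28.6),step=18)
E
```

```text
world d mm [ 1.   0.6 -4.5] relrot [-0.    -0.    -0.001] rows 1
1.2 -0.1 4.5 -0.000 -0.000 -0.001
```

Request:
arm_command --targets "1.1 0 2.5 0 0 -0.001; 0 0 1.5 0 0 0; 0 0 0 0 0 0; 0 0 0 0 0 0"

```text
clock: 39.85
position: [0.6288, -0.1312, 0.022]
ee_rot: [0.969, 0.247, 0.0, -0.0]
ft_force: [1.3, -0.1, -1.8]
grip_width: 0.406
```

```bash
python3 - <<'E'
from h import *
plan([.6289,-.1311,.0214],np.radians(28.6),step=18)
E
```

```text
world d mm [ 0.1  0.1 -0.6] relrot [-0. -0.  0.] rows 1
0.1 -0.1 0.6 -0.000 -0.000 0.000
```

Request:
arm_command --targets "0 0 0.6 0 0 0; 0 0 0.4 0 0 0; 0 0 0 0 0 0"

```text
clock: 40.22
position: [0.6289, -0.1312, 0.0215]
ee_rot: [0.969, 0.247, 0.0, -0.0]
ft_force: [-3.4, 0.2, 5.4]
grip_width: 0.407
```

Request:
arm_command --targets "0 0 0 0 0 0; 0 0 0 0 0 0; 0 0 0 0 0 0; 0 0 0 0 0 0" --grip 65

```text
clock: 40.72
position: [0.6288, -0.1312, 0.0209]
ee_rot: [0.969, 0.247, 0.0, -0.0]
ft_force: [-0.2, -0.2, 0.5]
grip_width: 0.766
```

Request:
arm_command --targets "0 0 -20 0 0 0; 0 0 -45 0 0 0; -30 0 -50 0 0 0; -30 0 0 0 0 0; 0 0 0 0 0 0"

```text
clock: 41.35
position: [0.5753, -0.162, 0.1381]
ee_rot: [0.969, 0.246, 0.001, 0.001]
ft_force: [-0.1, 0.9, 0.2]
grip_width: 0.76
```

Request:
arm_command --targets "-12 0 -10 0 0 0; 0 0 0 0 0 0; 0 0 0 0 0 0"

```text
clock: 41.72
position: [0.5659, -0.1653, 0.146]
ee_rot: [0.969, 0.247, 0.0, -0.0]
ft_force: [0.6, -0.6, 0.4]
grip_width: 0.76
```

```bash
python3 - <<'E'
from h import *
o=manip.get_obs(); print(o['position'],o['clock'])
p=manip.camera('wrist'); save(p,'w17')
f=cv2.cvtColor(p['frame'],cv2.COLOR_RGB2BGR)
cv2.imwrite('pics/w17a.png',cv2.resize(f[20:200,190:320],None,fx=3.3,fy=3.3,interpolation=cv2.INTER_CUBIC))
t=manip.camera('top'); s=manip.camera('side'); save(t,'t17'); save(s,'s17')
E
```

```text
[ 0.56590842 -0.16529212  0.14595018] 41.725
```

View pics/w17a.png

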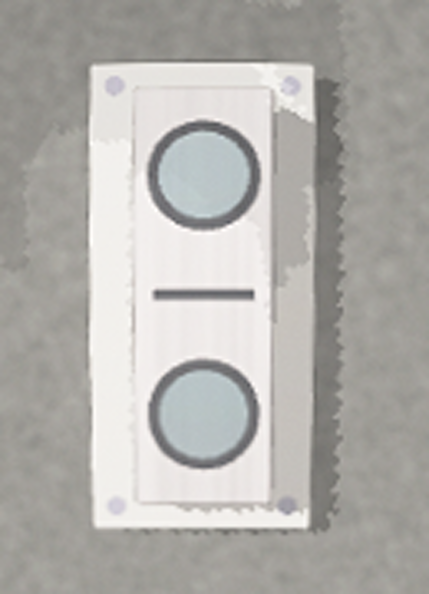

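View pics/t17.png

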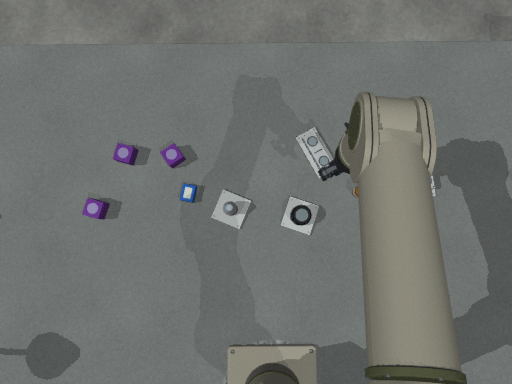

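View pics/s17.png

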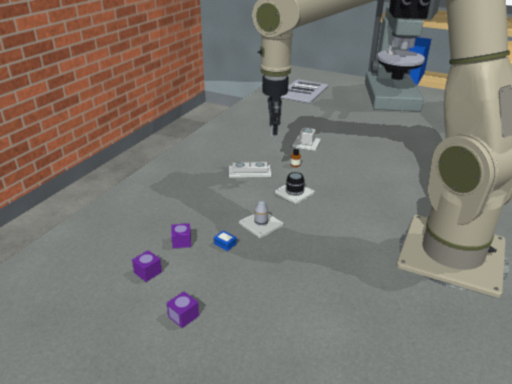

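```bash
python3 - <<'E'
from h import *
p=manip.camera('wrist')
s=np.array([[115,85],[290,85],[287,505],[117,505]])/3.3+[190,20]-.35
W=unproj(p,s,.01,True)[:,:2]; d=(W[0]+W[1]-W[2]-W[3]); print('pad',quad(p,s,.01),np.degrees(np.arctan2(d[1],d[0])))
w=unproj(p,np.array([[204.5,175],[204,413.5],[204,294.5]])/3.3+[190,20]-.35,.028,True)[:,:2]; d=w[0]-w[1]; print('slider',w[:2].mean(0),w[2],np.degrees(np.arctan2(d[1],d[0])))
y=np.radians(28.6); e=w[:2].mean(0)-W.mean(0); print('along',e@[np.cos(y),np.sin(y)]*1e3,'across',e@[-np.sin(y),np.cos(y)]*1e3)
E
```

```text
pad (array([ 0.62943999, -0.13129324]), [28.63, 28.62, 28.66, 28.54], [47.6, 117.8, 47.8, 117.8]) 28.579979004370667
slider [ 0.62925161 -0.13201053] [ 0.62910011 -0.13201876] 28.537936799805035
along -0.50875787194899 across -0.5395929210336321
```

```bash
python3 - <<'E'
from h import *
print(manip.hand_in())
E
```

```text
the job is handed in; nothing more can be done
None
```

All four parts are standing on their matching pads, and the job was handed in at about 42 s on the robot's clock. I placed them in the order objective, eyepiece, aluminium filter cube, slider. The three purple cubes were left alone.

Last checks, measured on wrist-camera pictures taken after each release. The calibration is only good to about 2 mm, though much of that cancels because part and pad are read from the same picture.

| Part | Offset from inlay centre | Turn error |
|---|---|---|
| Objective | about 0.5 mm | round, not needed |
| Eyepiece | about 0.7 mm | round, not needed |
| Filter cube | about 0.5 mm | under 0.1° |
| Filter slider | about 0.7 mm | under 0.1° |

- **Setting down:** the wrist force I read at contact before each release was about 5–6 N, after a brief 8.5 N as the objective touched down. All four parts stood upright or flat in the last side view.
- **Bystanders:** the blue slide box and the oil bottle look undisturbed, and no planned path came near them. I judged this by eye in the last pictures and did not measure it. The arm hid part of the bottle from the top camera.
- **What went wrong:** the first approach to the cube ran the last joint to the end of its range (-2.6 rad). The move stopped short, and I turned the tool the other way and went on. Nothing was touched.

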